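Stack a light engine and clamp it on the jig

TASK

Build the light engine on the assembly jig: one at a time, lay the three loose discs flat and well centred on the jig's round pedestal, the widest first, then the middle-sized one, then the narrowest on top. Then lower the hold-down frame over both pins at once so that it lies flat on the stack. Leave the multimeter, solder spool, tape roll and bottle where they stand.

Things in the scene. Friction and masses are not known exactly. Their poses are not given: they have to be found in the camera images.
- jig_seat (a point): centre of the top face of the jig's round bare-metal pedestal (48 mm across), 20 mm above the bench, z up. The fixed dark steel base plate, 110 x 220 mm, has its top face 14 mm above the bench. Two pins stand on this point's y axis, 75 mm to either side; there is free room for fingers along its x axis (across the line of the pins)
- pin_left (a point): tip of one of the jig's two upright steel pins: 10 mm thick, tapering to a point over the last 12 mm, ending 92 mm above the bench; 75 mm from the pedestal's axis along +y of jig_seat
- pin_right (a point): tip of the other pin, alike, 75 mm from the pedestal's axis along -y of jig_seat
- spreader_center (a point): centre (half-way up) of the widest disc, a loose copper heat spreader with a grooved rim: 70 mm across, 15 mm thick, lying flat on the bench, z up. The three discs start in any order in three places on the left of the jig; about 180 g
- insulator_center (a point): centre (half-way up) of the middle-sized disc, a loose plain smooth insulator of dark plastic: 62 mm across, 15 mm thick, lying flat, z up; about 110 g
- module_center (a point): centre (half-way up) of the narrowest disc, a loose metal light-emitter module with a small round window in its top and four tiny contacts: 54 mm across, 15 mm thick, lying flat, z up; about 90 g
- frame_grip (a point): centre of the grip bar of the loose hold-down frame. The bar is 16 mm wide, 76 mm long (along x) and 16 mm high, bridging over the frame with its centre 38 mm above the frame's underside. z is up
- frame_under (a point): centre of the underside of the hold-down frame: flat grey plate 190 mm long (x axis) x 56 mm wide x 8 mm thick, a square 34 mm window in the middle, a 14 mm through hole 75 mm to either side of it along x. It lies flat on the bench to the right of the jig and is the same either way round. z is up; about 250 g
- multimeter: bystander: multimeter lying on its back on the 2 mm thick red-brown mat behind the jig, 170 x 86 x 49 mm; origin under its centre
- solder_spool: bystander: solder wire spool standing on its flange, 55 mm across, 45 mm high; origin under its centre
- tape_amber: bystander: roll of tape lying flat behind the discs, 75 mm across with an open middle, 19 mm high; origin under its centre; not part of the stack
- flux_bottle: bystander: small capped bottle, 41 mm across, 89 mm high; origin under its centre
- spreader: the widest disc (see spreader_center); origin at the centre of its underside
- insulator: the middle-sized disc; origin at the centre of its underside
- module: the narrowest disc; origin at the centre of its underside
- frame: the hold-down frame; origin at the centre of its underside, x along its length
Things that resemble listed ones, but are neither listed nor needed, are in the scene too. Leave any green look-alike of the module alone.

How it is judged:
On the way, in this order (a step that is already met when the one before it is completed fails the run):
1. the widest disc lies flat and centred on the pedestal, let go (horizontal distance between spreader_center and jig_seat below 0.007 m and z of spreader_center in the frame of jig_seat between 0.0035 and 0.0115 m and angle between spreader_center's own z axis and vertical below 0.07 rad and contact force between the fingers and spreader below 0.5 N), for 0.2 s.
2. the middle disc lies flat and centred on the widest, let go (horizontal distance between each of spreader_center, insulator_center and jig_seat below 0.007 m and z of spreader_center in the frame of jig_seat between 0.0035 and 0.0115 m and angle between each of spreader_center, insulator_center's own z axis and vertical below 0.07 rad and z of insulator_center in the frame of jig_seat between 0.0185 and 0.0265 m and contact force between the fingers and insulator below 0.5 N), for 0.2 s.
3. the narrowest disc lies flat and centred on top, let go (horizontal distance between each of spreader_center, insulator_center, module_center and jig_seat below 0.007 m and z of spreader_center in the frame of jig_seat between 0.0035 and 0.0115 m and angle between each of spreader_center, insulator_center, module_center's own z axis and vertical below 0.07 rad and z of insulator_center in the frame of jig_seat between 0.0185 and 0.0265 m and z of module_center in the frame of jig_seat between 0.0335 and 0.0415 m and contact force between the fingers and module below 0.5 N), for 0.2 s.
4. the frame is down over both pins, flat on the stack, let go (z of frame_under in the frame of jig_seat between 0.041 and 0.049 m and horizontal distance between frame_under and jig_seat below 0.005 m and angle between the x axis of frame_under and the y axis of jig_seat, either way round below 0.08 rad and angle between frame_under's own z axis and vertical below 0.07 rad and contact force between the fingers and frame below 0.5 N), for 0.2 s.
At the end, for the whole second after the job is handed in: On the pedestal from below: widest, middle, narrowest disc, each within 7 mm of its axis, 4 mm of its height in the stack and 0.07 rad of level; the frame rests on them over both pins (4 mm in height, 5 mm off centre, 0.08 rad off the pin line, 0.07 rad off level); all at rest (horizontal distance between each of spreader_center, insulator_center, module_center and jig_seat below 0.007 m and z of spreader_center in the frame of jig_seat between 0.0035 and 0.0115 m and angle between each of spreader_center, insulator_center, module_center, frame_under's own z axis and vertical below 0.07 rad and z of insulator_center in the frame of jig_seat between 0.0185 and 0.0265 m and z of module_center in the frame of jig_seat between 0.0335 and 0.0415 m and z of frame_under in the frame of jig_seat between 0.041 and 0.049 m and horizontal distance between frame_under and jig_seat below 0.005 m and angle between the x axis of frame_under and the y axis of jig_seat, either way round below 0.08 rad and linear speed of each of spreader, insulator, module, frame below 0.02 m/s); the robot touches nothing.
It fails at once if a bystander (multimeter) is shifted by more than 30 mm (distance of multimeter from where it was at the start of the episode above 0.03 m).
It fails at once if a bystander (solder spool) is shifted by more than 30 mm (distance of solder_spool from where it was at the start of the episode above 0.03 m).
It fails at once if a bystander (tape amber) is shifted by more than 30 mm (distance of tape_amber from where it was at the start of the episode above 0.03 m).
It fails at once if a bystander (flux bottle) is shifted by more than 30 mm (distance of flux_bottle from where it was at the start of the episode above 0.03 m).
It also fails if it takes over 72 s, if anything falls off the work surface, if the arm or the gripper's body presses on something with over 40 N, if the wrist force passes 120 N, or if a joint passes its speed limit or range.

ROBOT

A 6-joint arm with a two-finger parallel gripper is mounted at the origin on a cart in front of the work surface, level with it; the furniture and walls round the work are solid. World frame = base frame: x ahead of the robot, y to its left, z up, the work surface at z = 0. Lengths are in m, angles in rad, forces in N, time in s.
With the tool pointing down it reaches from about 0.275 to 0.775 m from the base axis. Payload 14.6 kg.
Tool frame: the origin (TCP) lies at the very end of the fingers, on their centre line; the grasp point (between the pads) lies 19 mm behind it; z points along the fingers, y is the direction in which the jaws open and shut (so a half turn about z gives the same grasp; the last joint's range is limited). The gripper opens to 85 mm and grips with 20 to 120 N. Pads are 22 mm wide; open, the fingers measure 114 mm over their backs; the gripper's body (76 mm by 85 mm) begins 54 mm behind the grasp point. The pads swing forward as they close: fully open they stand 13 mm farther back than shut.
Start: joints at [1.145, 0.263, -0.048, 1.259, 0, 1.415], TCP at [0.14, 0.506, 0.209] pointing down, gripper open.
Joint ranges: [-2.65, 2.65], [-0.89, 1.7], [-1.18, 1.37], [-2.13, 2.11], [-1.35, 1.29], [-3.14, 3.14]. Speed limits (rad/s): [1.89, 1.89, 2.57, 2.79, 3.14, 3.14].

INTERFACE

Orientations are given as [roll, pitch, yaw] about the fixed x, y, z axes, in that order (R = Rz(yaw) Ry(pitch) Rx(roll)).
In Python, from station import robot gives the robot as it stands.
- The arm moves only by the tool send_rows, never from a script. Its argument "plan" is a list of rows, each a list of 2 entries, a list of its own where there are three numbers: the shift along the tool's x, y, z in mm, then the turn about the tool's z in degrees. In form: [[[x, y, z], roll], ...]. A call has 1 to 5 rows; each row shifts and turns the commanded pose from where the row before left it, along the tool's axes as they then stand; what a row does not reach is not made up. A row lasts 1/12 s, in which the tool goes at most 41.7 mm and 7.16 degrees, less where a joint would pass 70% of its speed; a pose out of reach is approached as far as the arm can. A call with a gripper value outside its range is refused whole. "hand" is the closure, from -1 (fully open) to 1 (shut), so that 0 is half open, set as the call begins (left out, the last holds). The fingers move at their own pace and stop on an object; the grip force is fixed at half the most. Time passes only in rows, so rows that do not move let the fingers close. It gives the time, the measured TCP pose, the force and the opening at its end, in the units of the state.
- robot.get_state(): the state, without advancing time (a new reading comes with each control period).
- robot.snapshot(name): name is "scene" or "top" or "wrist"; returns the picture (400x640x3 uint8, blue, green, red); there is no depth.
- robot.camera_model(name): a dict with "fx", "fy", "cx", "cy" (pixels), "dist" ([k1, k2, p1, p2, k3] as OpenCV has them; the pictures are not rectified), "R" (3x3) and "t" (3): a world point X has camera coordinates R X + t. Camera axes: x right, y down, z forward; pixel columns grow to the right and rows downward; lengths in m; the calibration is good to about 2 mm. A picture is of the moment at which its call begins: read the wrist's pose just before it. camera_model takes no time and is no camera call; for the wrist camera it gives the pose at the moment of the call.
- robot.hand_in(): hands the job in, once; it reports no verdict.
Trained networks look in the newest picture that a camera, given by its name, has taken for a name from the list of things; names that differ only in an ending like _2 or _b are one class to them, and where a whole thing is asked for, a point or a joint stands for the part that bears it (a point fixed in the world has none). Each returns a list of dicts, best first, with "score" (0 to 1); they miss things now and then, are a little off and sometimes report something else, mostly with a low value. They report only what shows in the picture. A call takes as long as a camera call. They do not tell look-alikes from the thing itself.
- robot.recognise(thing, camera): "location" ([row, column] in pixels, amid what is visible of it).
The state is a dict: "time_s": time; "joint_pos": joint angles; "qvel": joint speeds; "joint_torque": joint torques, N m; "tcp_pos": TCP position; "tool_rot": TCP orientation; "ft_force": force on the tool from outside, world axes, zero at the start; "torque": the same for the moment, N m; "gripper_width": finger opening in m.
Only numpy, scipy, OpenCV 4.12 (cv2) and the standard library are available. Lean on these libraries where they do the work, as an engineer would, in place of code of your own. Each camera call takes 0.05 s, during which the arm holds its last target.

## Working session

There is one attempt and no reset: what is moved stays moved. The work goes in short steps, Python scripts to look and compute and a tool call to move; the robot and the scene stay as the last step left them, time stands still between calls to the robot, and variables do not carry over. Pictures are saved under pics/ and viewed, and the job is handed in when it is done.

Besides the shell and the picture viewer there is one more tool, called after ">>>" as name(argument=value, ...) on one line, values as JSON. send_rows: Moves the arm, as the interface text tells. Its arguments: {"type":"object","properties":{"plan":{"type":"array"},"hand":{"type":"number"}},"required":["plan"]}

```bash
mkdir -p pics; ls; python3 - <<'E'
from station import robot
import cv2
s=robot.get_state(); print({k:s[k] for k in('time_s','tcp_pos','tool_rot','gripper_width','ft_force')})
for n in('scene','top','wrist'):
    im=robot.snapshot(n); cv2.imwrite(f'pics/{n}0.png',im)
    c=robot.camera_model(n); print(n,c)
    for t in ['jig_seat','pin_left','pin_right','spreader_center','insulator_center','module_center','frame_grip','frame_under','multimeter','solder_spool','tape_amber','flux_bottle']:
        if n=='scene': continue
        print(n,t,[( [round(x) for x in r['location']],round(r['score'],2)) for r in robot.recognise(t,n)][:5])
print(robot.get_state()['time_s'])
E
```

```text
pics
{'time_s': 0.0, 'tcp_pos': array([0.14032333, 0.50557581, 0.20820629]), 'tool_rot': array([-3.14048043e+00, -1.35480040e-04,  2.87073319e+00]), 'gripper_width': 0.08549556935460945, 'ft_force': array([ 0.5892827 , -0.40443571,  0.15070458])}
scene {'fx': 479.0509033033585, 'fy': 479.0509033033585, 'cx': 319.30912299882937, 'cy': 199.78547697520668, 'dist': array([-0.03742973,  0.        ,  0.        ,  0.        ,  0.        ]), 'R': array([[ 6.63525248e-01, -7.48153879e-01,  1.34244944e-04],
       [-4.99738272e-01, -4.43343093e-01, -7.44115959e-01],
       [ 5.56772758e-01,  4.93672639e-01, -6.68050463e-01]]), 't': array([-0.41120526,  0.36968794,  1.38549561])}
top {'fx': 461.9697207630911, 'fy': 461.9697207630911, 'cx': 323.85724845194915, 'cy': 199.4704854756263, 'dist': array([-0.12930991,  0.        ,  0.        ,  0.        ,  0.        ]), 'R': array([[ 0.01058423, -0.99968627, -0.02270086],
       [-0.99012211, -0.00730346, -0.14001739],
       [ 0.13980766,  0.0239586 , -0.98988878]]), 't': array([0.01134727, 0.61897104, 1.27898474])}
top jig_seat [([211, 328], 0.85)]
[... 493 characters left out ...]
177, 427], 0.69)]
wrist {'fx': 277.2282789021655, 'fy': 277.2282789021655, 'cx': 320.35679298320395, 'cy': 201.4366553950382, 'dist': array([0.01467913, 0.        , 0.        , 0.        , 0.        ]), 'R': array([[ 2.68017990e-01,  9.63413878e-01,  2.38556546e-04],
       [ 9.13365440e-01, -2.54173465e-01,  3.18055692e-01],
       [ 3.06479902e-01, -8.50267580e-02, -9.48072001e-01]]), 't': array([-0.52556569, -0.04051223,  0.38016586])}
wrist jig_seat []
wrist pin_left []
wrist pin_right []
wrist spreader_center []
wrist insulator_center []
wrist module_center []
wrist frame_grip []
wrist frame_under []
wrist multimeter []
wrist solder_spool []
wrist tape_amber []
wrist flux_bottle []
1.35
```

```bash
python3 - <<'E'
import cv2
a=cv2.imread('pics/top0.png'); cv2.imwrite('pics/topc.png',cv2.resize(a[100:320,140:540],None,fx=2,fy=2,interpolation=cv2.INTER_CUBIC))
E
```

```text
(no output)
```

View pics/topc.png

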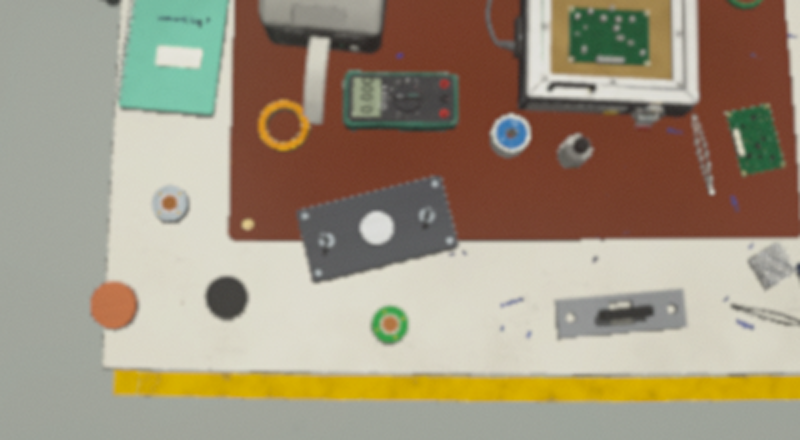

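View pics/scene0.png

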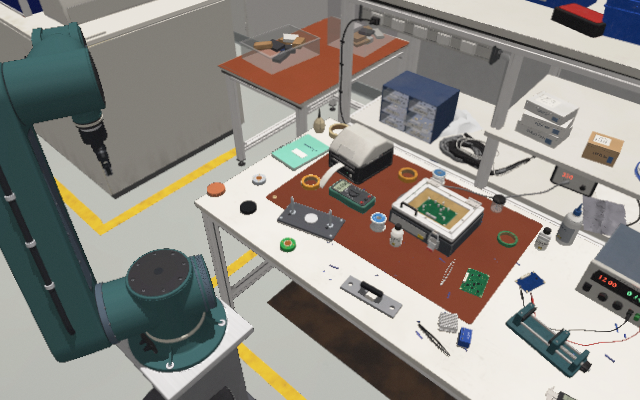

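View pics/wrist0.png

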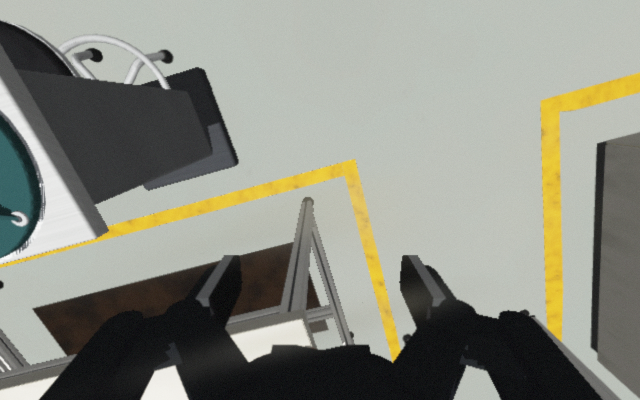

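View pics/top0.png

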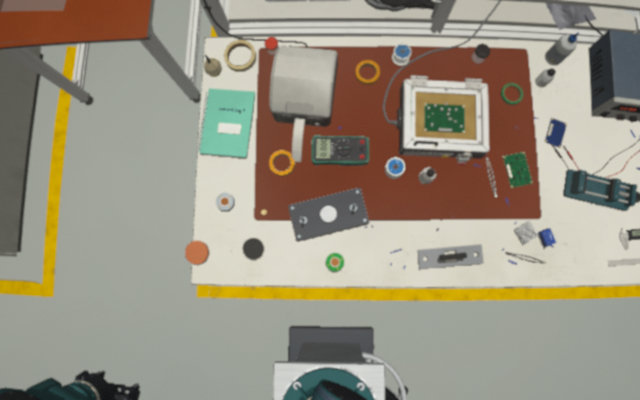

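```bash
cat > h.py <<'E'
from station import robot
import numpy as np, cv2
def K(c): return np.array([[c['fx'],0,c['cx']],[0,c['fy'],c['cy']],[0,0,1.]])
def p2w(c,col,row,z):
    u=cv2.undistortPoints(np.array([[[col,row]]],float),K(c),np.array(c['dist']))[0,0]
    R=np.array(c['R']);d=R.T@np.array([u[0],u[1],1.]);o=-R.T@np.array(c['t'])
    return o+d*(z-o[2])/d[2]
def w2p(c,X):
    return cv2.projectPoints(np.array([X],float),cv2.Rodrigues(np.array(c['R']))[0],np.array(c['t'],float),K(c),np.array(c['dist']))[0][0,0]
def blobs(mask,amin=50):
    cs,_=cv2.findContours(mask.astype(np.uint8),cv2.RETR_EXTERNAL,cv2.CHAIN_APPROX_NONE)
    out=[]
    for k in cs:
        a=cv2.contourArea(k)
        if a>=amin:
            m=cv2.moments(k); out.append((a,m['m10']/m['m00'],m['m01']/m['m00'],k))
    return sorted(out,key=lambda t:-t[0])
def delta(st,target,yaw=None):
    """shift in tool x,y,z mm to get TCP to target ; and turn deg"""
    from scipy.spatial.transform import Rotation as Ro
    R=Ro.from_euler('xyz',st['tool_rot']).as_matrix()
    d=R.T@(np.array(target)-st['tcp_pos'])*1000
    t=None
    if yaw is not None:
        t=-np.degrees((yaw-st['tool_rot'][2]+np.pi/2)%np.pi-np.pi/2)
    return d.round(1),t
E
python3 - <<'E'
from h import *
im=cv2.imread('pics/top0.png'); c=robot.camera_model('top')
hsv=cv2.cvtColor(im,cv2.COLOR_BGR2HSV)
def roi(m,r0,r1,c0,c1):
    z=np.zeros_like(m);z[r0:r1,c0:c1]=m[r0:r1,c0:c1];return z
H,S,V=[hsv[...,i].astype(int) for i in range(3)]
items={'spreader':(roi((S>90),235,275,180,215),.013),'insul':(roi((V<120),230,268,235,275),.013),
'mod':(roi((V<200),188,215,212,240),.013),'green':(roi((V<190)|(S>80),248,278,320,350),.013),
'ped':(roi((V>150),203,225,315,342),.02),'frame':(roi((V<185),235,275,405,495),.006)}
for n,(m,z) in items.items():
    for a,x,y,k in blobs(m,40)[:2]:
        w=p2w(c,x,y,z); e=cv2.minAreaRect(k)
        print(n,a,round(x,1),round(y,1),w.round(4),np.hypot(*w[:2]).round(3),'diam mm',2*np.sqrt(a/np.pi)*1.28/462*1000, [np.round(q,1) for q in e])
for n,(x,y) in {'pinL':(302.5,219),'pinR':(353,207)}.items(): print(n,p2w(c,x,y,.085))
E
```

```text
spreader 382.5 196.4 252.1 [0.4644 0.3903 0.013 ] 0.607 diam mm 61.14187786065145 [array([196.5, 252. ]), array([22., 21.]), np.float64(90.0)]
insul 292.5 252.8 248.5 [0.4774 0.2228 0.013 ] 0.527 diam mm 53.4670211539174 [array([252.8, 248.3]), array([19.8, 19.1]), np.float64(45.0)]
mod 272.0 225.1 202.1 [0.613 0.31  0.013] 0.687 diam mm 51.55935852252845 [array([225., 202.]), array([18., 18.]), np.float64(90.0)]
green 277.0 334.3 262.4 [ 0.4403 -0.0145  0.013 ] 0.441 diam mm 52.031091666338554 [array([334. , 262.5]), array([19., 18.]), np.float64(90.0)]
ped 197.0 328.0 213.4 [0.5813 0.0049 0.02  ] 0.581 diam mm 43.878943927699005 [array([328. , 213.5]), array([15., 16.]), np.float64(90.0)]
frame 1220.0 449.9 256.5 [ 0.4591 -0.3511  0.006 ] 0.578 diam mm 109.19505433698352 [array([449.6, 256.7]), array([20.3, 65.8]), np.float64(85.0)]
pinL [0.55812726 0.07430668 0.085     ]
pinR [ 0.59258605 -0.06487833  0.085     ]
```

```bash
python3 - <<'E'
from h import *
from scipy.spatial.transform import Rotation as Ro
s=robot.get_state(); c=robot.camera_model('wrist')
R=Ro.from_euler('xyz',s['tool_rot']).as_matrix()
cp=-c['R'].T@c['t']; print('cam in tool mm',R.T@(cp-s['tcp_pos'])*1000)
print('fwd in tool',R.T@c['R'][2], 'tcp px',w2p(c,s['tcp_pos']))
print('px of bench point under tcp',w2p(c,s['tcp_pos']*[1,1,0]))
print(delta(s,[.464,.390,.2],np.radians(103.9)))
E
```

```text
cam in tool mm [  82.23100709    0.5279545  -164.72214713]
fwd in tool [-3.18015479e-01  5.83571883e-06  9.48085521e-01] tcp px [319.57387635 240.34063932]
px of bench point under tcp [319.94701111 171.67916853]
(array([-342.8,  -25.1,    8.7]), np.float64(60.58385540546509))
```

```bash
cat >> h.py <<'E'
from scipy.spatial.transform import Rotation as Ro
import json
def plan(target,yawdeg=None,maxmm=38,st=None):
    st=st or robot.get_state()
    p=np.array(st['tcp_pos'])*1000; yaw=np.degrees(st['tool_rot'][2]); T=np.array(target)*1000
    turn=0 if yawdeg is None else ((yawdeg-yaw+90)%180-90)
    n=int(max(np.ceil(np.linalg.norm(T-p)/maxmm),np.ceil(abs(turn)/6.9),1))
    rows=[];y0=yaw;p0=p.copy()
    for i in range(1,n+1):
        want=p0+(T-p0)*i/n; R=Ro.from_euler('xyz',[np.pi,0,np.radians(yaw)]).as_matrix()
        d=np.round(R.T@(want-p),0 if i<n else 1); p=p+R@d
        t=-np.round(y0+turn*i/n-yaw,1); yaw-=t
        rows.append([d.tolist(),round(float(t),1)])
    print(f't={st["time_s"]:.2f} tcp',(st['tcp_pos']*1000).round(1),'yaw',round(np.degrees(st['tool_rot'][2]),2),'w',round(st['gripper_width']*1000,1),'F',st['ft_force'].round(1))
    for i in range(0,n,5): print(json.dumps(rows[i:i+5]))
E
python3 -c "
from h import *
plan([.464,.390,.2],103.9)"
```

```text
t=1.35 tcp [140.5 505.9 208.7] yaw 164.48 w 85.6 F [ 0.1 -1.5 -0.6]
[[[-34.0, -3.0, 1.0], 6.1], [[-35.0, 2.0, 1.0], 6.0], [[-34.0, 4.0, 1.0], 6.1], [[-33.0, 9.0, 0.0], 6.0], [[-32.0, 11.0, 1.0], 6.1]]
[[[-31.0, 16.0, 1.0], 6.1], [[-29.0, 18.0, 1.0], 6.0], [[-27.0, 21.0, 1.0], 6.1], [[-25.0, 24.0, 1.0], 6.0], [[-21.7, 26.6, 0.7], 6.1]]
```

>>> send_rows(plan=[[[-34,-3,1],6],[[-35,2,1],6],[[-34,4,1],6],[[-33,9,0],6],[[-32,11,1],6]], hand=-1)

```text
time_s: 1.77
tcp_pos: [0.3034, 0.4475, 0.2048]
tool_rot: [3.141, -0.0, 2.342]
ft_force: [-0.4, 1.1, 0.7]
gripper_width: 0.0853
```

>>> send_rows(plan=[[[-31,16,1],6],[[-29,18,1],6],[[-27,21,1],6],[[-25,24,1],6],[[-22,26,1],6]])

```text
time_s: 2.18
tcp_pos: [0.4657, 0.3901, 0.1997]
tool_rot: [3.141, -0.0, 1.818]
ft_force: [-0.1, 1.1, -0.5]
gripper_width: 0.0854
```

```bash
cat > look.py <<'E'
import sys
from h import *
n=sys.argv[1]
c=robot.camera_model('wrist'); s=robot.get_state(); im=robot.snapshot('wrist'); cv2.imwrite(f'pics/{n}.png',im)
import pickle; pickle.dump((c,s),open(f'pics/{n}.pkl','wb'))
print(s['time_s'],s['tcp_pos'].round(4),np.degrees(s['tool_rot']).round(2),s['qvel'].round(3))
E
python3 look.py w1; python3 -c "
from h import *
plan([.464,.390,.2],103.9)"
```

```text
2.1833 [0.4657 0.3901 0.1997] [179.99  -0.   104.18] [-0.547  0.357  0.543  0.183  0.001  0.705]
t=2.23 tcp [470.6 388.2 198.7] yaw 103.55 w 85.0 F [ 2.3 -6.9 -2.7]
[[[3.3, -6.0, -1.3], -0.4]]
```

View pics/w1.png

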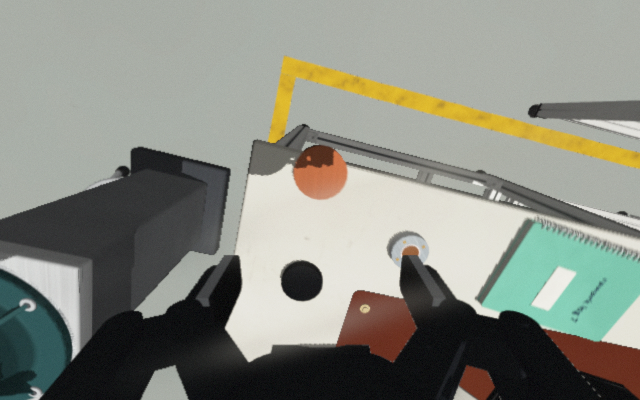

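```bash
cat >> h.py <<'E'
from scipy.optimize import least_squares
def cyl(c,x,y,z0,r,h):
    a=np.linspace(0,2*np.pi,72,endpoint=False)
    P=np.array([[x+r*np.cos(t),y+r*np.sin(t),z] for z in(z0,z0+h) for t in a])
    q=cv2.projectPoints(P,cv2.Rodrigues(np.array(c['R']))[0],np.array(c['t'],float),K(c),np.array(c['dist']))[0].astype(np.float32)
    hu=cv2.convexHull(q); m=cv2.moments(hu); return m['m10']/m['m00'],m['m01']/m['m00'],m['m00']
def fitcyl(c,px,z0,r,h=.015):
    g=p2w(c,px[0],px[1],z0+h/2)[:2]
    f=lambda v:np.array(cyl(c,v[0],v[1],z0,r,h)[:2])-px
    s=least_squares(f,g,x_scale=.01,diff_step=1e-4); return s.x,cyl(c,*s.x,z0,r,h)[2]
def seg(im,fn,box):
    hsv=cv2.cvtColor(im,cv2.COLOR_BGR2HSV).astype(int)
    m=fn(hsv[...,0],hsv[...,1],hsv[...,2]); z=np.zeros(m.shape,np.uint8); r0,r1,c0,c1=box; z[r0:r1,c0:c1]=m[r0:r1,c0:c1]
    z=cv2.morphologyEx(z,cv2.MORPH_CLOSE,np.ones((3,3),np.uint8))
    b=blobs(z,30)
    out=b[0]; hu=cv2.convexHull(out[3])
    mm=np.zeros(m.shape,np.uint8); cv2.fillConvexPoly(mm,hu,1); M=cv2.moments(mm,True)
    return np.array([M['m10']/M['m00'],M['m01']/M['m00']]),M['m00']
E
python3 look.py w2; python3 - <<'E'
from h import *; import pickle
for n in('w1','w2'):
    c,s=pickle.load(open(f'pics/{n}.pkl','rb')); im=cv2.imread(f'pics/{n}.png')
    for nm,fn,r,z0 in [('spreader',lambda H,S,V:(S>110)&((H<16)|(H>170))&(V>70),.035,0),('insul',lambda H,S,V:V<75,.031,0)]:
        px=w2p(c,[.465,.390,.0075] if nm=='spreader' else [.477,.223,.0075]); x,y=px.astype(int)
        box=(max(y-42,0),y+42,max(x-42,0),x+42)
        if nm=='insul': box=(y-30,y+30,x-30,x+30)
        try:
            p,a=seg(im,fn,box); w,am=fitcyl(c,p,z0,r); print(n,nm,px.round(),p.round(1),a,round(am),w.round(4))
        except Exception as e: print(n,nm,px,e)
E
```

```text
2.2333 [0.4706 0.3882 0.1987] [1.7994e+02 7.0000e-02 1.0355e+02] [ 0.06  -0.022 -0.066 -0.027  0.006 -0.12 ]
w1 spreader [320. 175.] [320.  171.7] 2199.0 2345 [0.4643 0.3936]
w1 insul [301. 282.] [301.4 280.6] 1297.0 1402 [0.4779 0.2259]
w2 spreader [316. 172.] [315.7 169.1] 2272.0 2376 [0.4632 0.3938]
w2 insul [299. 281.] [299.2 278.8] 1326.0 1415 [0.4772 0.2265]
```

View pics/w2.png

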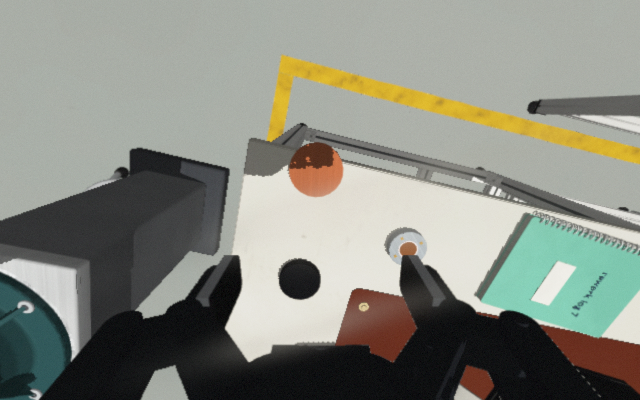

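```bash
python3 - <<'E'
from h import *; import pickle
c,s=pickle.load(open('pics/w2.pkl','rb')); im=cv2.imread('pics/w2.png')
R=Ro.from_euler('xyz',s['tool_rot']).as_matrix()
for z in(0,-6,-13,-20):
    print(z,[w2p(c,s['tcp_pos']+R@np.array([x,sy*.0425,z/1000])).round(0).tolist() for x in(-.011,.011) for sy in(1,-1)])
cv2.imwrite('pics/f.png',cv2.resize(im[220:340,190:450],None,fx=3,fy=3))
plan([.4632,.3938,.10],103.9)
E
```

```text
0 [[384.0, 256.0], [257.0, 256.0], [387.0, 225.0], [255.0, 225.0]]
-6 [[386.0, 260.0], [255.0, 260.0], [389.0, 229.0], [253.0, 229.0]]
-13 [[389.0, 266.0], [253.0, 266.0], [391.0, 234.0], [250.0, 234.0]]
-20 [[391.0, 272.0], [250.0, 272.0], [394.0, 239.0], [247.0, 239.0]]
t=2.28 tcp [467.9 389.2 198.6] yaw 104.02 w 85.3 F [-0.8 -0.4 -0.2]
[[[2.0, -1.0, 33.0], 0.0], [[2.0, -1.0, 33.0], 0.1], [[1.6, -1.5, 32.6], 0.0]]
```

View pics/f.png

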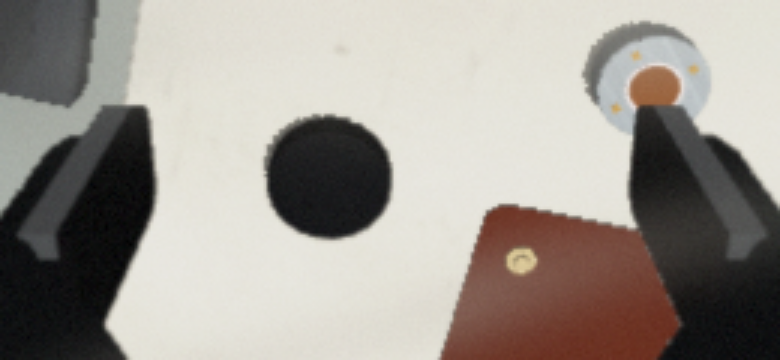

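>>> send_rows(plan=[[[2,-1,33],0],[[2,-1,33],0],[[2,-2,33],0],[[0,0,0],0]])

```text
time_s: 2.62
tcp_pos: [0.4553, 0.3944, 0.0953]
tool_rot: [-3.134, 0.003, 1.825]
ft_force: [-0.5, 0.1, -1.4]
gripper_width: 0.0854
```

```bash
python3 look.py w3; python3 - <<'E'
from h import *; import pickle
for n in('w3',):
    c,s=pickle.load(open(f'pics/{n}.pkl','rb')); im=cv2.imread(f'pics/{n}.png')
    p,a=seg(im,lambda H,S,V:(S>110)&((H<16)|(H>170))&(V>50),(20,220,200,420)); w,am=fitcyl(c,p,0,.035); print(p,a,am,w)
    plan([*w,.02],103.9)
E
```

```text
2.6167 [0.4553 0.3944 0.0953] [-1.7954e+02  1.4000e-01  1.0455e+02] [-0.004 -0.04   0.133  0.152 -0.002 -0.007]
[331.55708908 207.81806775] 1594.0 4269.492283953819 [0.46714874 0.38794924]
t=2.67 tcp [456.6 395.1  98.8] yaw 104.55 w 85.5 F [-0.9 -0.2  0.8]
[[[-3.0, 3.0, 26.0], 0.2], [[-3.0, 3.0, 27.0], 0.2], [[-3.5, 2.5, 25.8], 0.3]]
```

View pics/w3.png

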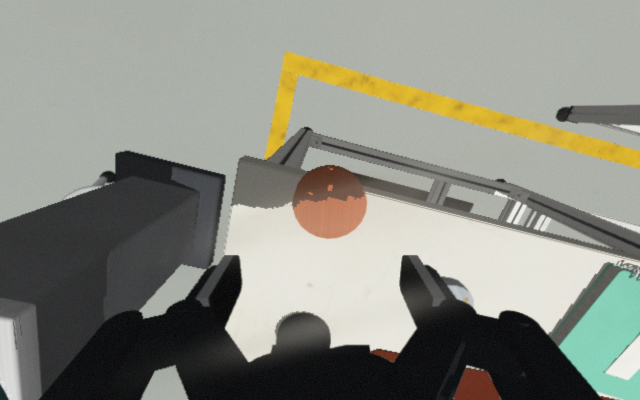

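```bash
python3 look.py w4; python3 - <<'E'
from h import *; import pickle
for n in('w3','w4'):
    c,s=pickle.load(open(f'pics/{n}.pkl','rb')); im=cv2.imread(f'pics/{n}.png')
    h=cv2.cvtColor(im,cv2.COLOR_BGR2HSV); print(h[175,320],h[190,340],h[220,330],h[175,260])
    p,a=seg(im,lambda H,S,V:(S>90)&((H<18)|(H>165)),(130,250,280,400)); w,am=fitcyl(c,p,0,.035); print(p,a,am,w)
plan([*w,.02],103.9)
E
```

```text
2.6667 [0.4566 0.3951 0.0988] [-1.7971e+02  9.0000e-02  1.0455e+02] [-0.006 -0.039  0.101  0.06  -0.    -0.001]
[  9 146  89] [  9  92 117] [ 10 117 196] [ 23  21 107]
[329.37700661 201.52549575] 4236.0 4342.365648262436 [0.4634561  0.39361945]
[ 10 151  88] [ 10  95 115] [  9 122 198] [ 21  17 108]
[327.44560213 200.7921008 ] 4127.0 4234.391461024992 [0.46338768 0.39360058]
t=2.72 tcp [458.  395.8 101.1] yaw 104.54 w 85.2 F [ 0.2 -0.2  1.2]
[[[-1.0, 2.0, 27.0], 0.2], [[-1.0, 1.0, 27.0], 0.2], [[-1.5, 1.7, 27.1], 0.2]]
```

>>> send_rows(plan=[[[0,1,27],0],[[-1,1,27],0],[[-1,1,24],0],[[0,0,0],0],[[0,0,0],0]])

```text
time_s: 3.13
tcp_pos: [0.4626, 0.3951, 0.0244]
tool_rot: [3.141, -0.0, 1.824]
ft_force: [0.2, 0.2, 1.0]
gripper_width: 0.0852
```

```bash
python3 look.py w5; python3 -c "
from h import *
plan([.4634,.3936,.003],103.9)"
```

```text
3.1333 [0.4626 0.3951 0.0244] [ 1.7996e+02 -2.0000e-02  1.0450e+02] [ 0.001 -0.024  0.027  0.009 -0.     0.001]
t=3.18 tcp [463.2 395.5  25.1] yaw 104.5 w 85.4 F [-0.3  0.5 -0.2]
[[[-1.9, -0.2, 22.1], 0.6]]
```

View pics/w5.png

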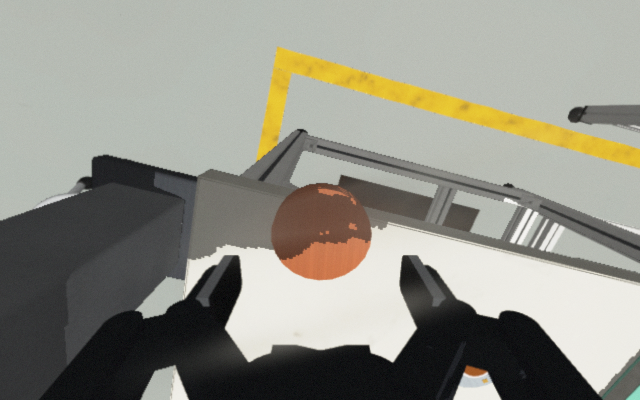

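```bash
python3 - <<'E'
import cv2
im=cv2.imread('pics/w5.png')
im=cv2.convertScaleAbs(im,alpha=2.2,beta=10)
cv2.imwrite('pics/f5.png',cv2.resize(im[180:400,180:460],None,fx=2.7,fy=2.7,interpolation=cv2.INTER_CUBIC))
E
```

```text
(no output)
```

View pics/f5.png

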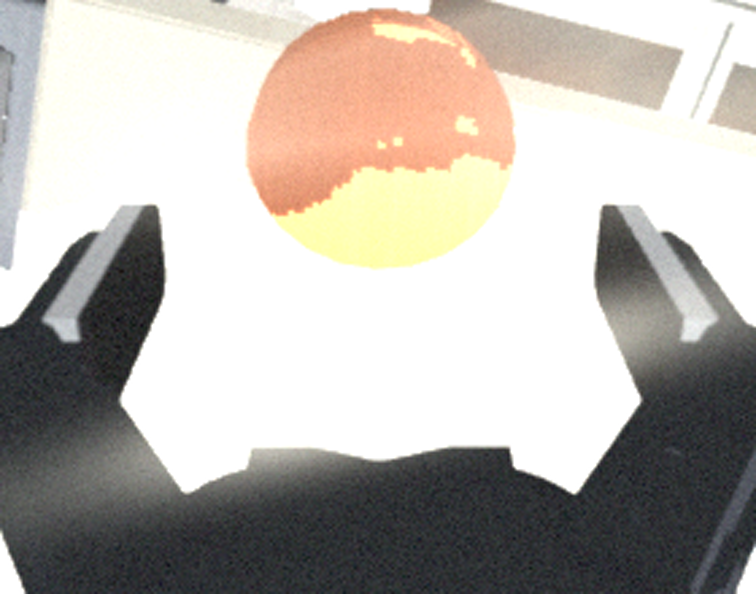

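>>> send_rows(plan=[[[-1,0,10],0.5],[[-1,0,8],0],[[0,0,0],0],[[0,0,0],0]])

```text
time_s: 3.52
tcp_pos: [0.4624, 0.3926, 0.0046]
tool_rot: [-3.141, 0.0, 1.815]
ft_force: [-0.5, -0.1, -0.3]
gripper_width: 0.0856
```

```bash
python3 look.py w6; python3 -c "
from h import *
plan([.4634,.3936,.003],103.9)
im=robot.snapshot('scene'); c=robot.camera_model('scene')
p=w2p(c,[.4634,.3936,.0]);print(p)
x,y=p.astype(int); 
cv2.imwrite('pics/s6.png',cv2.resize(im[y-70:y+30,x-60:x+60],None,fx=6,fy=6,interpolation=cv2.INTER_CUBIC))
"
```

```text
3.5167 [0.4624 0.3926 0.0046] [-1.7997e+02  1.0000e-02  1.0398e+02] [ 0.001 -0.007  0.011  0.005  0.002  0.002]
t=3.57 tcp [462.6 392.7   4.9] yaw 103.98 w 85.3 F [-0.3  0.6  0. ]
[[[0.6, 1.0, 1.9], 0.1]]
[215.69656937 190.31658045]
```

View pics/w6.png

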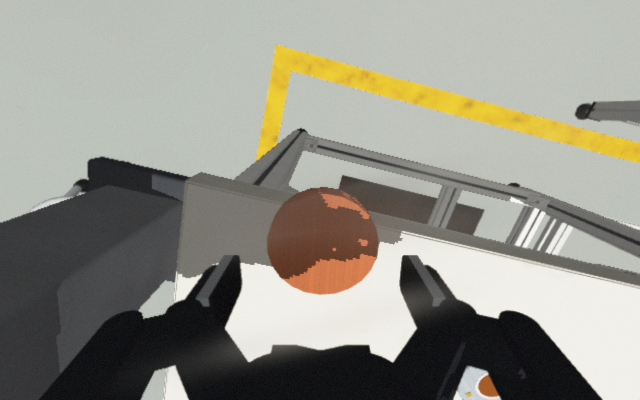

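View pics/s6.png

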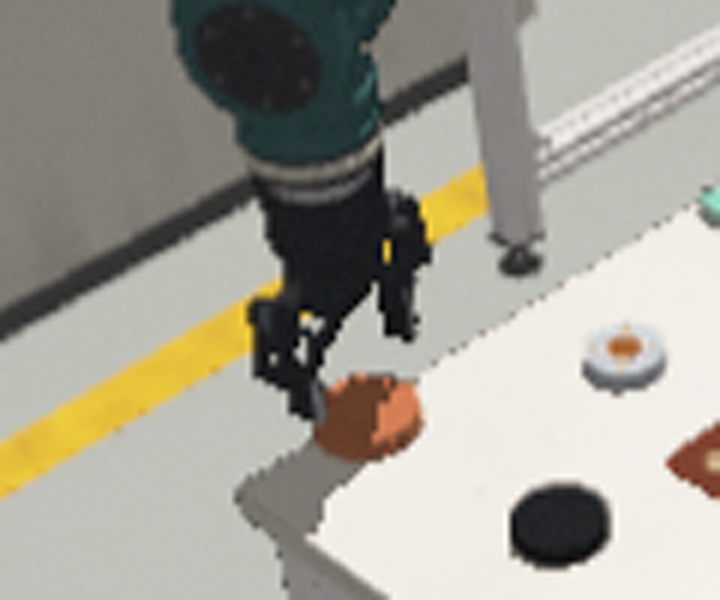

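```bash
python3 -c "
from h import *
s=robot.get_state();c=robot.camera_model('scene');R=Ro.from_euler('xyz',s['tool_rot']).as_matrix()
o=np.array([215.7-60,190.3-70])
for z in (0,5,13,20,28,36):
  print(z,[((w2p(c,s['tcp_pos']+R@np.array([x,sy,-z/1000]))-o)*6).round().tolist() for sy in(.042,-.042) for x in(-.011,.011)], [((w2p(c,s['tcp_pos']+R@np.array([0,sy,-z/1000]))-o)*6).round().tolist() for sy in(.055,-.055)])
"
```

```text
0 [[412.0, 383.0], [384.0, 373.0], [332.0, 459.0], [304.0, 448.0]] [[410.0, 366.0], [306.0, 466.0]]
5 [[411.0, 377.0], [383.0, 367.0], [331.0, 453.0], [303.0, 443.0]] [[409.0, 361.0], [304.0, 460.0]]
13 [[409.0, 367.0], [381.0, 357.0], [329.0, 444.0], [301.0, 433.0]] [[407.0, 351.0], [302.0, 450.0]]
20 [[408.0, 359.0], [380.0, 349.0], [328.0, 435.0], [299.0, 425.0]] [[406.0, 343.0], [301.0, 442.0]]
28 [[406.0, 349.0], [378.0, 339.0], [326.0, 425.0], [297.0, 415.0]] [[404.0, 333.0], [299.0, 432.0]]
36 [[404.0, 340.0], [376.0, 330.0], [324.0, 416.0], [295.0, 405.0]] [[402.0, 323.0], [297.0, 423.0]]
```

>>> send_rows(plan=[[[1,1,3],0],[[0,0,2],0],[[0,0,2],0],[[0,0,0],0]])

```text
time_s: 3.95
tcp_pos: [0.4631, 0.3938, -0.0028]
tool_rot: [-3.141, 0.0, 1.815]
ft_force: [-0.2, 0.1, -0.0]
gripper_width: 0.0856
```

>>> send_rows(plan=[[[0,0,3],0],[[0,0,3],0],[[0,0,2],0],[[0,0,0],0]])

```text
time_s: 4.28
tcp_pos: [0.463, 0.3938, -0.0109]
tool_rot: [-3.141, 0.0, 1.815]
ft_force: [-0.2, 0.3, -0.1]
gripper_width: 0.0855
```

```bash
python3 look.py w7
```

```text
4.2833 [ 0.463   0.3938 -0.0109] [-1.7996e+02  1.0000e-02  1.0398e+02] [ 0.    -0.005  0.008  0.01   0.    -0.001]
```

View pics/w7.png

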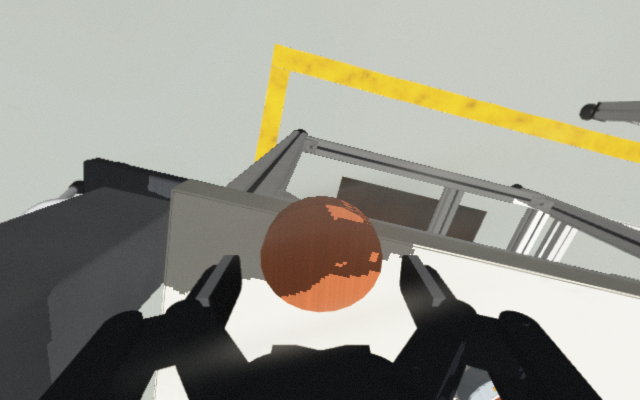

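>>> send_rows(plan=[[[0,0,3],0],[[0,0,3],0],[[0,0,3],0],[[0,0,0],0]])

```text
time_s: 4.67
tcp_pos: [0.463, 0.3937, -0.02]
tool_rot: [-3.141, 0.0, 1.815]
ft_force: [0.1, -0.1, 0.7]
gripper_width: 0.0857
```

```bash
python3 look.py w8
```

```text
4.6667 [ 0.463   0.3937 -0.02  ] [-1.7995e+02  2.0000e-02  1.0398e+02] [-0.001 -0.006  0.009  0.016  0.    -0.002]
```

View pics/w8.png

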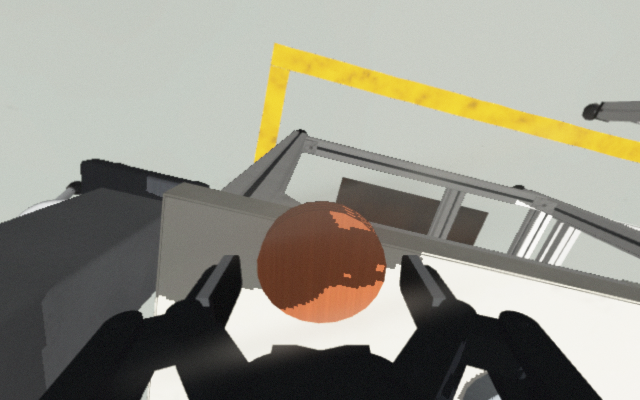

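>>> send_rows(plan=[[[0,0,3],0],[[0,0,3],0],[[0,0,2],0],[[0,0,0],0]])

```text
time_s: 5.05
tcp_pos: [0.463, 0.3938, -0.0278]
tool_rot: [-3.141, 0.0, 1.815]
ft_force: [-1.2, -0.3, 0.2]
gripper_width: 0.0855
```

>>> send_rows(plan=[[[0,0,2],0],[[0,0,2],0],[[0,0,0],0]])

```text
time_s: 5.3
tcp_pos: [0.4631, 0.3938, -0.0317]
tool_rot: [-3.141, 0.0, 1.815]
ft_force: [-1.0, -0.3, -0.3]
gripper_width: 0.0852
```

```bash
python3 look.py w9; python3 -c "
from h import *
im=robot.snapshot('scene'); c=robot.camera_model('scene')
p=w2p(c,[.4634,.3936,.0])
x,y=p.astype(int); 
cv2.imwrite('pics/s9.png',cv2.resize(im[y-70:y+30,x-60:x+60],None,fx=6,fy=6,interpolation=cv2.INTER_CUBIC))
"
```

```text
5.3 [ 0.4631  0.3938 -0.0317] [-1.7998e+02  1.0000e-02  1.0398e+02] [-0.002 -0.004  0.004  0.009  0.001 -0.   ]
```

View pics/w9.png

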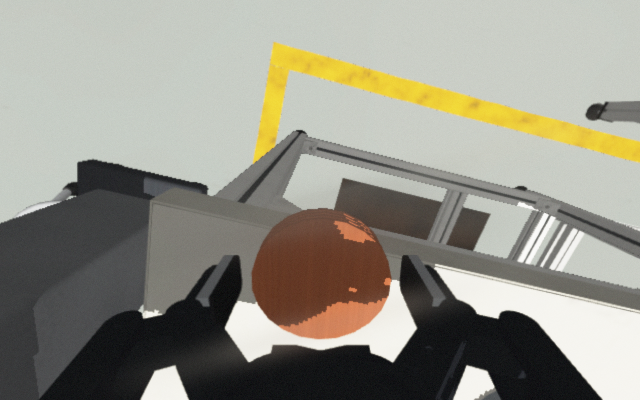

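View pics/s9.png

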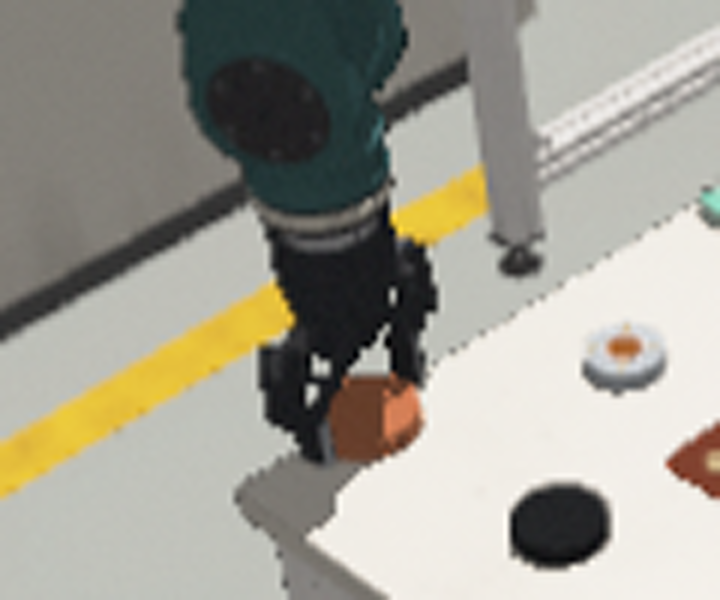

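>>> send_rows(plan=[[[0,0,0],0],[[0,0,0],0],[[0,0,0],0]], hand=-0.7)

```text
time_s: 5.65
tcp_pos: [0.4633, 0.394, -0.0311]
tool_rot: [3.141, -0.0, 1.815]
ft_force: [-0.9, -0.4, 3.8]
gripper_width: 0.0727
```

>>> send_rows(plan=[[[0,0,-2],0],[[0,0,0],0],[[0,0,0],0],[[0,0,0],0]], hand=0)

```text
time_s: 5.98
tcp_pos: [0.4632, 0.3939, -0.0295]
tool_rot: [-3.141, 0.0, 1.815]
ft_force: [-0.5, 0.1, 1.0]
gripper_width: 0.0681
```

```bash
python3 look.py w10; python3 -c "
from h import *
plan([.4634,.3936,.05],None)"
```

```text
5.9833 [ 0.4632  0.3939 -0.0295] [-1.7999e+02  1.0000e-02  1.0399e+02] [ 0.001 -0.001  0.001  0.001  0.    -0.001]
t=6.03 tcp [463.2 393.9 -29.5] yaw 103.98 w 68.1 F [-0.7 -0.5  0.5]
[[[-0.0, 0.0, -26.0], -0.0], [[-0.0, 0.0, -27.0], -0.0], [[-0.3, 0.1, -26.5], -0.0]]
```

View pics/w10.png

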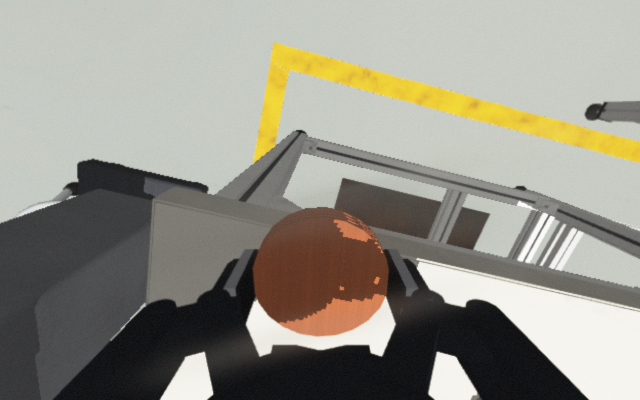

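>>> send_rows(plan=[[[0,0,-10],0],[[0,0,-25],0],[[0,0,-30],0],[[0,0,-30],0],[[0,0,-30],0]])

```text
time_s: 6.45
tcp_pos: [0.4629, 0.3937, 0.0976]
tool_rot: [-3.141, 0.0, 1.815]
ft_force: [0.5, 0.6, -2.0]
gripper_width: 0.0677
```

```bash
python3 look.py w11; python3 -c "
from h import *
plan([.594,-.053,.15],103.9)"
```

```text
6.45 [0.4629 0.3937 0.0976] [-1.7998e+02  1.0000e-02  1.0398e+02] [-0.002 -0.249  0.624  0.863 -0.     0.001]
t=6.50 tcp [465.  395.1 103.4] yaw 103.99 w 68.0 F [1.  0.2 5.1]
[[[-36.0, 1.0, -4.0], 0.0], [[-36.0, 2.0, -3.0], 0.0], [[-36.0, 1.0, -4.0], 0.0], [[-35.0, 1.0, -3.0], 0.0], [[-36.0, 1.0, -4.0], 0.0]]
[[[-36.0, 2.0, -4.0], 0.0], [[-36.0, 1.0, -3.0], 0.0], [[-36.0, 1.0, -4.0], 0.1], [[-36.0, 2.0, -3.0], -0.0], [[-35.0, 1.0, -4.0], -0.0]]
[[[-36.0, 1.0, -3.0], -0.0], [[-36.0, 2.0, -4.0], -0.0], [[-36.0, 1.2, -3.6], -0.0]]
```

View pics/w11.png

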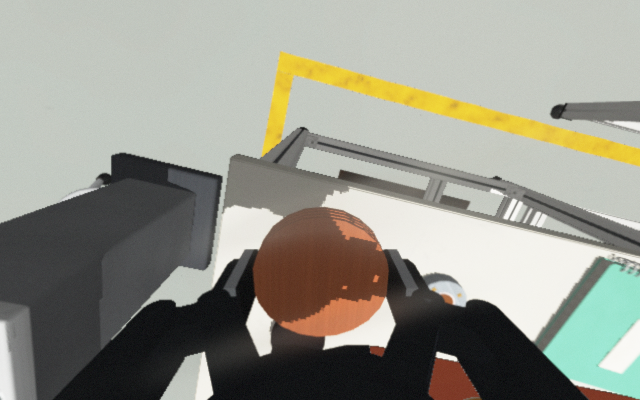

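>>> send_rows(plan=[[[-36,1,-8],0],[[-36,2,-8],0],[[-36,1,-8],0],[[-36,1,-8],0],[[-36,1,-8],0]])

```text
time_s: 6.92
tcp_pos: [0.5126, 0.2191, 0.1364]
tool_rot: [3.141, 0.0, 1.815]
ft_force: [1.1, -0.3, -1.7]
gripper_width: 0.0676
```

>>> send_rows(plan=[[[-36,2,-2],0],[[-36,1,0],0],[[-36,1,0],0],[[-36,2,0],0],[[-35,1,0],0]])

```text
time_s: 7.33
tcp_pos: [0.5628, 0.0469, 0.1381]
tool_rot: [3.141, 0.0, 1.815]
ft_force: [0.4, 1.0, -1.8]
gripper_width: 0.0679
```

>>> send_rows(plan=[[[-36,1,0],0],[[-36,2,0],0],[[-35,1,0],0],[[0,0,0],0],[[0,0,0],0]])

```text
time_s: 7.75
tcp_pos: [0.5925, -0.0557, 0.1376]
tool_rot: [-3.141, -0.0, 1.812]
ft_force: [-0.2, 0.9, -2.1]
gripper_width: 0.0678
```

```bash
python3 look.py w12
```

```text
7.75 [ 0.5925 -0.0557  0.1376] [-1.7998e+02 -1.0000e-02  1.0383e+02] [ 0.044 -0.016 -0.023  0.001  0.008  0.014]
```

View pics/w12.png

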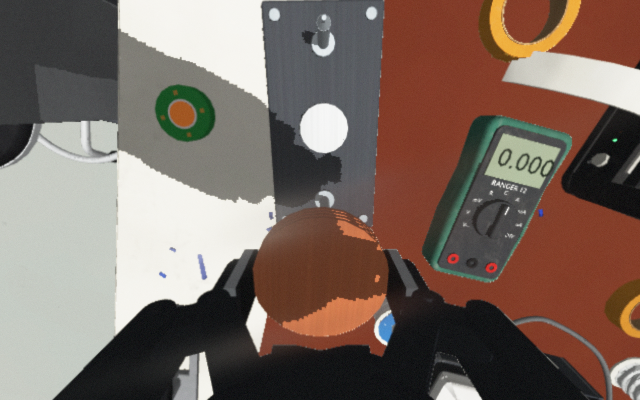

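```bash
python3 - <<'E'
from h import *; import pickle
c,s=pickle.load(open('pics/w12.pkl','rb')); im=cv2.imread('pics/w12.png')
p,a=seg(im,lambda H,S,V:V>165,(95,165,285,360)); w,am=fitcyl(c,p,.0195,.024,.0005); print('ped',p,a,am,w)
# corner holes white dots of plate
for b in [(5,25,262,288),(5,25,360,384),(208,228,354,376)]:
    q,aa=seg(im,lambda H,S,V:V>165,b); print(q,aa,p2w(c,*q,.014).round(4))
cv2.imwrite('pics/c12.png',cv2.resize(im[0:70,270:380],None,fx=6,fy=6,interpolation=cv2.INTER_CUBIC))
E
```

```text
ped [323.54874214 127.62735849] 1908.0 1924.5024279295467 [0.58017368 0.00693941]
[273.99137931  14.02586207] 116.0 [0.5138 0.0913 0.014 ]
[370.89473684  12.78947368] 114.0 [0.5972 0.1127 0.014 ]Traceback (most recent call last):
  File "<stdin>", line 6, in <module>
  File "h.py", line 57, in seg
    out=b[0]; hu=cv2.convexHull(out[3])
        ~^^^
IndexError: list index out of range
```

```bash
cat > held.py <<'E'
from h import *
def held(n,fn,box,r,off):
    import pickle
    c,s=pickle.load(open(f'pics/{n}.pkl','rb')); im=cv2.imread(f'pics/{n}.png')
    p,a=seg(im,fn,box); z0=s['tcp_pos'][2]+off
    w,am=fitcyl(c,p,z0,r); R=Ro.from_euler('xyz',s['tool_rot']).as_matrix()
    d=R.T@(np.array([*w,s['tcp_pos'][2]])-s['tcp_pos'])*1000
    print('held px',p.round(1),'area',a,round(am),'in tool xy mm',d[:2].round(2)); return d
E
python3 - <<'E'
from held import *
f=lambda H,S,V:(S>75)&((H<18)|(H>168))
held('w11',f,(200,345,250,392),.035,.0295)
held('w12',f,(200,345,250,392),.035,.0295)
plan([.5802,.0069,.03],104.1)
E
```

```text
held px [320.4 273.2] area 14082.0 14110 in tool xy mm [-1.03 -0.15]
held px [325.8 276.3] area 18205.0 13992 in tool xy mm [-2.97  2.65]
t=7.80 tcp [592.2 -54.5 137.7] yaw 103.91 w 67.2 F [ 0.1 -0.3 -3. ]
[[[16.0, 1.0, 27.0], -0.0], [[15.0, 1.0, 27.0], -0.1], [[16.0, 0.0, 27.0], -0.0], [[15.5, 1.2, 26.7], -0.1]]
```

>>> send_rows(plan=[[[21,1,15],0],[[21,1,25],0],[[21,1,30],0],[[0,0,30],0],[[0,0,0],0]])

```text
time_s: 8.22
tcp_pos: [0.5764, 0.0103, 0.0335]
tool_rot: [-3.135, -0.003, 1.818]
ft_force: [-1.5, -1.1, -2.4]
gripper_width: 0.0682
```

```bash
python3 look.py w13; python3 -c "
from h import *
plan([.5800,.0079,.0],104.1)"
```

```text
8.2167 [0.5764 0.0103 0.0335] [-1.7962e+02 -1.6000e-01  1.0416e+02] [-0.029 -0.039  0.112  0.134 -0.003 -0.01 ]
t=8.27 tcp [577.9   9.3  36.2] yaw 104.11 w 67.7 F [ 0.3 -0.2 -1.1]
[[[-1.9, 1.7, 36.2], 0.0]]
```

View pics/w13.png

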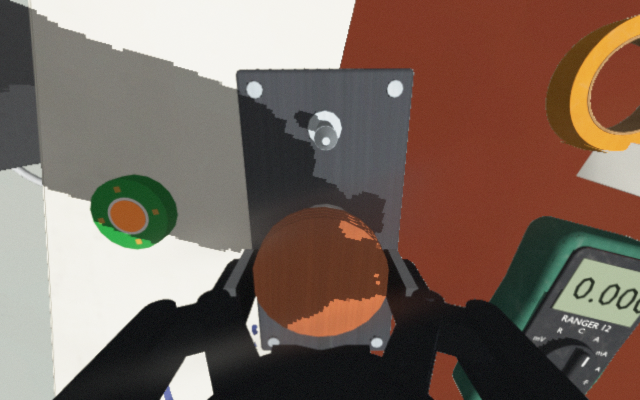

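>>> send_rows(plan=[[[0,0,20],0],[[0,0,12],0],[[0,0,5],0],[[0,0,0],0],[[0,0,0],0]])

```text
time_s: 8.68
tcp_pos: [0.5808, 0.0076, 0.0021]
tool_rot: [3.14, 0.001, 1.815]
ft_force: [-0.0, 0.3, -2.3]
gripper_width: 0.0676
```

```bash
python3 -c "
from h import *
robot.snapshot('top')
plan([.5800,.0079,-.009],104.1)"
```

```text
t=8.73 tcp [581.    7.6   2.2] yaw 103.98 w 67.8 F [ 0.3 -0.8 -1.9]
[[[0.5, -0.9, 11.2], -0.1]]
```

>>> send_rows(plan=[[[0.5,-1,5],0],[[0,0,3],0],[[0,0,2],0],[[0,0,0],0]])

```text
time_s: 9.07
tcp_pos: [0.5789, 0.008, -0.0095]
tool_rot: [-3.141, -0.0, 1.815]
ft_force: [0.5, 0.1, -2.1]
gripper_width: 0.0677
```

>>> send_rows(plan=[[[0,0,1],0],[[0,0,0],0]])

```text
time_s: 9.23
tcp_pos: [0.579, 0.0079, -0.0096]
tool_rot: [3.141, 0.0, 1.815]
ft_force: [-4.4, 0.3, 11.1]
gripper_width: 0.0678
```

>>> send_rows(plan=[[[0,0,-0.5],0],[[0,0,0],0],[[0,0,0],0],[[0,0,0],0]], hand=-1)

```text
time_s: 9.57
tcp_pos: [0.5791, 0.008, -0.0098]
tool_rot: [3.142, 0.0, 1.815]
ft_force: [-0.3, 0.2, -0.2]
gripper_width: 0.0855
```

>>> send_rows(plan=[[[0,0,-15],0],[[0,0,-35],0],[[0,0,-40],0],[[0,0,-40],0],[[0,0,-30],0]])

```text
time_s: 9.98
tcp_pos: [0.5793, 0.008, 0.1534]
tool_rot: [3.14, 0.001, 1.815]
ft_force: [0.4, 0.1, 0.2]
gripper_width: 0.0856
```

```bash
python3 look.py w14;  python3 -c "
from h import *
plan([.4772,.2265,.15],None)"
```

```text
9.9833 [0.5793 0.008  0.1534] [1.7988e+02 4.0000e-02 1.0399e+02] [-0.    -0.175  0.684  0.86   0.     0.001]
t=10.03 tcp [581.3   7.7 158.2] yaw 103.99 w 85.5 F [-0.5 -0.6  5.9]
[[[34.0, -7.0, 1.0], -0.0], [[34.0, -7.0, 1.0], -0.0], [[34.0, -7.0, 2.0], -0.0], [[34.0, -6.0, 1.0], -0.0], [[34.0, -7.0, 1.0], -0.0]]
[[[34.0, -7.0, 1.0], -0.0], [[33.4, -7.1, 1.2], -0.0]]
```

View pics/w14.png

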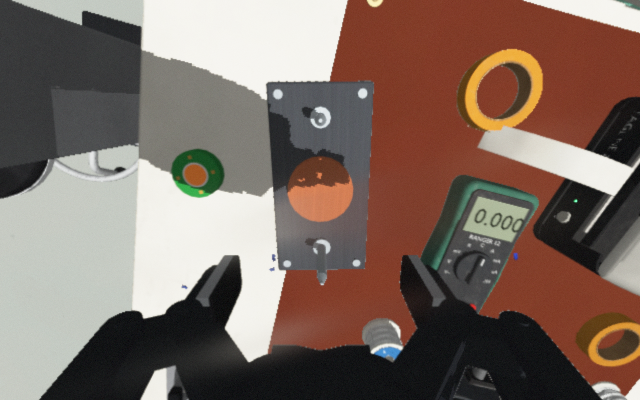

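```bash
python3 - <<'E'
from h import *; import pickle
c,s=pickle.load(open('pics/w14.pkl','rb')); im=cv2.imread('pics/w14.png')
p,a=seg(im,lambda H,S,V:(S>75)&((H<18)|(H>168)),(150,228,282,358)); w,am=fitcyl(c,p,.02,.035); print('spreader',p.round(1),a,round(am),w.round(4))
q=[]
for b in [(86,102,270,286),(86,102,355,371),(256,272,279,294),(255,270,348,364)]:
    z=cv2.cvtColor(im,cv2.COLOR_BGR2GRAY)[b[0]:b[1],b[2]:b[3]]; 
    bl=blobs(z>150,8); 
    pp=np.array([bl[0][1]+b[2],bl[0][2]+b[0]]); q.append(p2w(c,*pp,.014)); print(pp.round(1),bl[0][0],q[-1].round(4))
q=np.array(q); print('jig centre',q.mean(0).round(4)); d=q[1]-q[0]; e=q[3]-q[2]; f=q[0]-q[2]; g=q[1]-q[3]
print([np.degrees(np.arctan2(v[1],v[0])).round(2) for v in(d,e,f,g)], [np.linalg.norm(v[:2]).round(4) for v in (d,e,f,g)])
E
```

```text
spreader [319.9 188.8] 3487.0 3386 [0.5792 0.0071]
[277.4  93.7] 65.5 [0.5137 0.0911 0.014 ]
[362.1  92.7] 62.5 [0.5973 0.1128 0.014 ]
[286.7 263.3] 32.5 [ 0.5631 -0.1002  0.014 ]
[356.  262.6] 29.0 [ 0.6468 -0.0785  0.014 ]
jig centre [0.5802 0.0063 0.014 ]
[np.float64(14.57), np.float64(14.52), np.float64(104.48), np.float64(104.51)] [np.float64(0.0864), np.float64(0.0865), np.float64(0.1976), np.float64(0.1976)]
```

>>> send_rows(plan=[[[34,-7,1],0],[[34,-7,1],0],[[34,-7,2],0],[[34,-6,1],0],[[34,-7,1],0]])

```text
time_s: 10.45
tcp_pos: [0.5041, 0.1659, 0.144]
tool_rot: [3.142, -0.0, 1.814]
ft_force: [0.3, 1.2, -0.8]
gripper_width: 0.0853
```

>>> send_rows(plan=[[[34,-7,15],0],[[33,-7,30],0],[[0,0,10],0],[[0,0,0],0],[[0,0,0],0]])

```text
time_s: 10.87
tcp_pos: [0.4762, 0.224, 0.0915]
tool_rot: [-3.141, 0.0, 1.815]
ft_force: [0.2, -1.0, 0.6]
gripper_width: 0.0853
```

```bash
python3 look.py w15;  python3 -c "
from h import *;import pickle
c,s=pickle.load(open('pics/w15.pkl','rb')); im=cv2.imread('pics/w15.png')
print(w2p(c,[.4772,.2265,.0075]))
plan([.4772,.2265,.05],None)"
```

```text
10.8667 [0.4762 0.224  0.0915] [-1.7996e+02  1.0000e-02  1.0401e+02] [-0.023 -0.014  0.03   0.013  0.001 -0.001]
[322.25869761 198.28262621]
t=10.92 tcp [476.9 223.7  92.1] yaw 103.96 w 85.2 F [ 0.3 -0.2  0. ]
[[[1.0, 0.0, 21.0], -0.0], [[1.6, 1.0, 21.1], -0.0]]
```

View pics/w15.png

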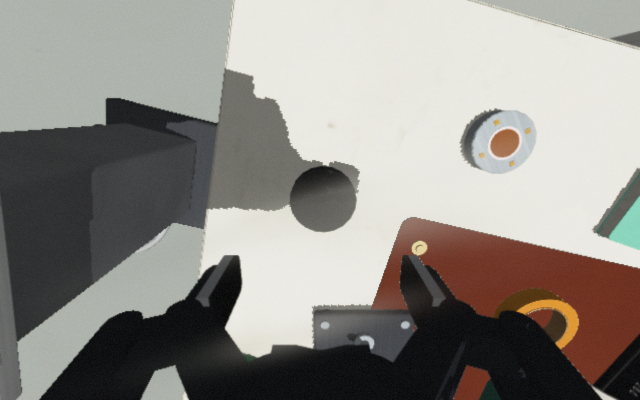

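```bash
python3 - <<'E'
from h import *; import pickle
c,s=pickle.load(open('pics/w15.pkl','rb')); im=cv2.imread('pics/w15.png')
h=cv2.cvtColor(im,cv2.COLOR_BGR2HSV); print(h[180,330],h[215,320],h[195,275],h[175,350])
for T in(75,85,92):
    p,a=seg(im,lambda H,S,V:V<T,(158,240,284,364)); w,am=fitcyl(c,p,0,.031); print(T,p.round(1),a,round(am),w.round(4))
# module
p,a=seg(im,lambda H,S,V:(V<205)&(V>110),(100,180,470,545)); w,am=fitcyl(c,p,0,.027); print('mod',p.round(1),a,round(am),w.round(4))
plan([*w,.05])
E
```

```text
[45 19 53] [ 21  18 102] [ 27  23 122] [ 23  16 126]
75 [316.8 181. ] 1189.0 3744 [0.4683 0.2415]
85 [317.  182.4] 1376.0 3729 [0.4688 0.2401]
92 [317. 186.] 1783.0 3694 [0.4697 0.2368]
mod [500.2 139.6] 3616.0 3795 [0.6141 0.3152]
t=10.92 tcp [476.9 223.7  92.1] yaw 103.96 w 85.2 F [ 0.3 -0.2  0. ]
[[[11.0, 31.0, 8.0], -0.0], [[11.0, 31.0, 9.0], -0.0], [[11.0, 31.0, 8.0], -0.0], [[12.0, 31.0, 9.0], -0.0], [[10.7, 31.2, 8.1], -0.0]]
```

```bash
python3 - <<'E'
from h import *; import pickle
c,s=pickle.load(open('pics/w15.pkl','rb')); im=cv2.imread('pics/w15.png')
for T in(104,108,112):
    p,a=seg(im,lambda H,S,V:V<T,(160,238,286,362)); w,am=fitcyl(c,p,0,.031); print(T,p.round(1),a,round(am),w.round(4))
g=cv2.GaussianBlur(cv2.cvtColor(im,cv2.COLOR_BGR2GRAY),(3,3),0)[150:250,270:380]
print(cv2.HoughCircles(g,cv2.HOUGH_GRADIENT,1,50,param1=60,param2=10,minRadius=29,maxRadius=38)[0,:2]+[270,150,0])
cv2.imwrite('pics/c15.png',cv2.resize(im[150:250,270:380],None,fx=5,fy=5))
E
```

```text
104 [319.9 195.1] 2985.0 3607 [0.4743 0.2289]
108 [321.9 197.3] 3368.0 3587 [0.4766 0.2273]
112 [321.6 196.5] 3566.0 3595 [0.4762 0.2279]
[[322.5        197.5         33.79999924]]
```

View pics/c15.png

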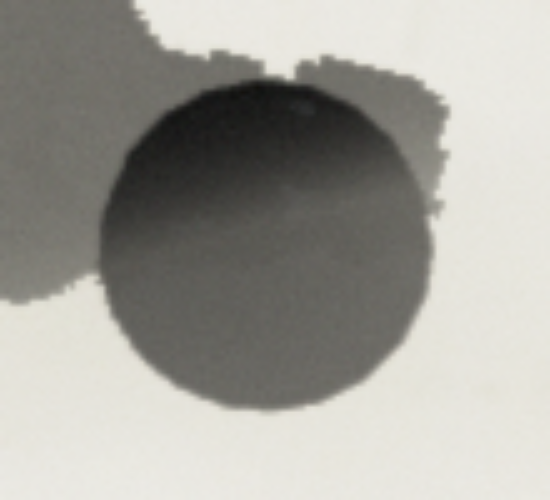

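>>> send_rows(plan=[[[2,1,35],0],[[0,0,35],0],[[0,0,25],0],[[0,0,12],0],[[0,0,0],0]])

```text
time_s: 11.33
tcp_pos: [0.4765, 0.225, -0.017]
tool_rot: [-3.139, 0.0, 1.813]
ft_force: [-0.7, -1.0, -0.6]
gripper_width: 0.0852
```

```bash
python3 look.py w16; python3 -c "
from h import *
plan([.4778,.2263,-.025])"
```

```text
11.3333 [ 0.4765  0.225  -0.017 ] [-1.7986e+02  1.0000e-02  1.0389e+02] [ 0.004 -0.04   0.052  0.066  0.     0.002]
t=11.38 tcp [477.2 225.4 -15.5] yaw 103.9 w 85.2 F [0.9 0.6 1.3]
[[[0.8, 0.8, 9.5], -0.0]]
```

View pics/w16.png

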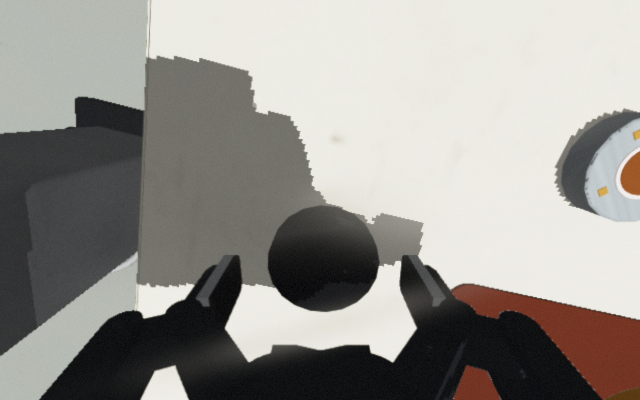

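>>> send_rows(plan=[[[0.5,1,6],0],[[0,0,4],0],[[0,0,0],0]])

```text
time_s: 11.63
tcp_pos: [0.4782, 0.2269, -0.0253]
tool_rot: [3.141, -0.0, 1.815]
ft_force: [-0.3, 0.7, -0.0]
gripper_width: 0.0854
```

>>> send_rows(plan=[[[0,0,0],0],[[0,0,0],0],[[0,0,0],0],[[0,0,0],0],[[0,0,0],0]], hand=0.2)

```text
time_s: 12.05
tcp_pos: [0.4779, 0.227, -0.0245]
tool_rot: [3.14, 0.0, 1.815]
ft_force: [-4.1, -0.7, 14.3]
gripper_width: 0.0597
```

```bash
python3 look.py w17
```

```text
12.05 [ 0.4779  0.227  -0.0245] [1.7994e+02 1.0000e-02 1.0399e+02] [-0.001  0.001 -0.    -0.001  0.    -0.002]
```

View pics/w17.png

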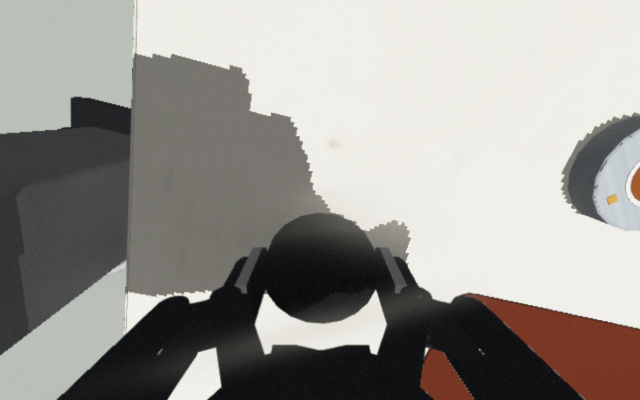

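>>> send_rows(plan=[[[0,0,0],0],[[0,0,-4],0],[[0,0,0],0]], hand=-0.6)

```text
time_s: 12.35
tcp_pos: [0.4779, 0.2271, -0.0208]
tool_rot: [3.141, -0.0, 1.815]
ft_force: [0.5, 0.2, -0.0]
gripper_width: 0.0685
```

>>> send_rows(plan=[[[0,0,0],0],[[0,0,0],0],[[0,0,0],0],[[0,0,0],0]], hand=0.2)

```text
time_s: 12.68
tcp_pos: [0.478, 0.2271, -0.0205]
tool_rot: [3.14, -0.0, 1.815]
ft_force: [-4.5, -0.7, 18.5]
gripper_width: 0.0592
```

>>> send_rows(plan=[[[0,0,-5],0],[[0,0,-20],0],[[0,0,-35],0],[[0,0,-40],0],[[0,0,-40],0]])

```text
time_s: 13.1
tcp_pos: [0.4768, 0.2267, 0.12]
tool_rot: [-3.14, 0.0, 1.815]
ft_force: [1.6, 0.2, -0.6]
gripper_width: 0.0588
```

```bash
python3 look.py w18; python3 -c "
from h import *
plan([.595,-.055,.15],104.4)"
```

```text
13.1 [0.4768 0.2267 0.12  ] [-1.7992e+02  1.0000e-02  1.0398e+02] [ 1.00e-03 -3.65e-01  8.86e-01  1.23e+00  1.00e-03 -1.00e-03]
t=13.15 tcp [479.8 227.7 127.4] yaw 103.99 w 58.7 F [1.2 0.7 8.5]
[[[-34.0, 5.0, -3.0], -0.0], [[-33.0, 5.0, -2.0], -0.1], [[-34.0, 4.0, -3.0], -0.0], [[-33.0, 5.0, -2.0], -0.1], [[-34.0, 5.0, -3.0], -0.0]]
[[[-33.0, 5.0, -2.0], -0.1], [[-34.0, 4.0, -3.0], -0.0], [[-34.0, 5.0, -2.0], -0.1], [[-33.3, 4.5, -2.6], -0.0]]
```

View pics/w18.png

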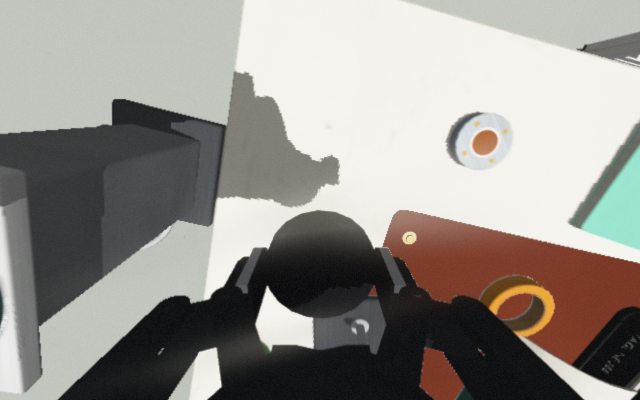

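```bash
python3 - <<'E'
from h import *; import pickle
c,s=pickle.load(open('pics/w18.pkl','rb')); im=cv2.imread('pics/w18.png')
R=Ro.from_euler('xyz',s['tool_rot']).as_matrix()
for p in ((320.5,264.5),):
  for off in(.0205,.0225):
    w,am=fitcyl(c,np.array(p),s['tcp_pos'][2]+off,.031)
    print((R.T@(np.array([*w,s['tcp_pos'][2]])-s['tcp_pos'])*1000).round(2),2*np.sqrt(am/np.pi))
cv2.imwrite('pics/c18.png',cv2.resize(cv2.convertScaleAbs(im[190:340,240:400],alpha=3),None,fx=4,fy=4))
E
```

```text
[-0.89 -0.06  0.  ] 113.15619771196623
[ 0.32 -0.06  0.  ] 114.85951604708302
```

View pics/c18.png

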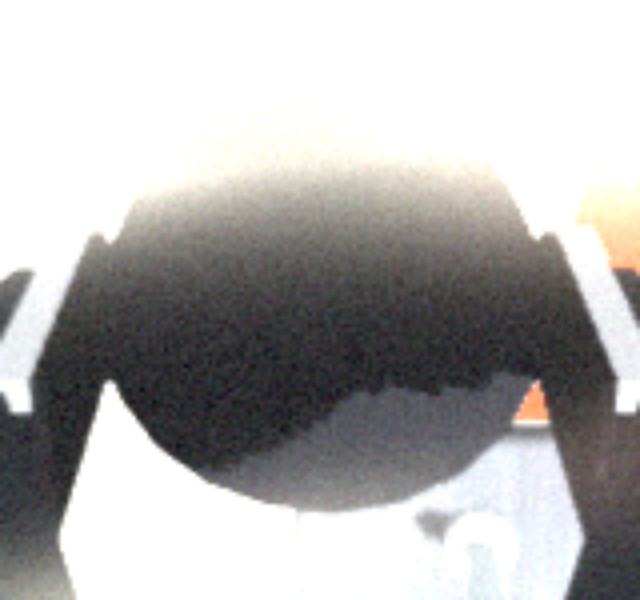

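>>> send_rows(plan=[[[-34,4,-6],0],[[-33,4,-6],0],[[-34,4,-6],0],[[-33,4,0],-0.2],[[-34,4,0],-0.2]])

```text
time_s: 13.57
tcp_pos: [0.5381, 0.0673, 0.1369]
tool_rot: [3.141, 0.0, 1.822]
ft_force: [0.9, -0.2, -1.1]
gripper_width: 0.059
```

```bash
python3 -c "
from h import *
plan([.5801,.0071,.09],104.4)"
```

```text
t=13.57 tcp [538.1  67.3 136.9] yaw 104.41 w 59.0 F [ 0.9 -0.2 -1.1]
[[[-23.0, 9.0, 16.0], 0.0], [[-23.0, 8.0, 15.0], 0.0], [[-22.8, 8.7, 15.9], 0.0]]
```

>>> send_rows(plan=[[[-20,9,0],0],[[-18,8,15],0],[[-18,8,20],0],[[0,0,0],0],[[0,0,0],0]])

```text
time_s: 13.98
tcp_pos: [0.5753, 0.0203, 0.1004]
tool_rot: [-3.139, -0.001, 1.821]
ft_force: [-0.0, -0.3, -1.5]
gripper_width: 0.0593
```

```bash
python3 -c "
from h import *
robot.snapshot('top');robot.snapshot('top')
plan([.5801,.0071,.03],104.4)"
```

```text
t=14.08 tcp [575.6  21.2 101.9] yaw 104.4 w 59.1 F [-0.4  0.2 -1. ]
[[[-7.0, 0.0, 36.0], -0.0], [[-7.8, 0.9, 35.9], -0.0]]
```

>>> send_rows(plan=[[[-7,0,30],0],[[-7,1,25],0],[[-1,0,10],0],[[0,0,5],0],[[0,0,0],0]])

```text
time_s: 14.5
tcp_pos: [0.5802, 0.0071, 0.0316]
tool_rot: [-3.141, -0.0, 1.822]
ft_force: [-0.2, 0.2, -0.8]
gripper_width: 0.0593
```

```bash
python3 look.py w19; python3 -c "
from h import *
plan([.5801,.0071,.0175],104.4)"
```

```text
14.5 [0.5802 0.0071 0.0316] [-1.7997e+02 -2.0000e-02  1.0441e+02] [ 0.002 -0.019  0.03   0.026 -0.001 -0.001]
t=14.55 tcp [580.7   7.   32.4] yaw 104.42 w 59.1 F [-0.  -0.4 -0.9]
[[[0.2, -0.5, 14.9], 0.0]]
```

View pics/w19.png

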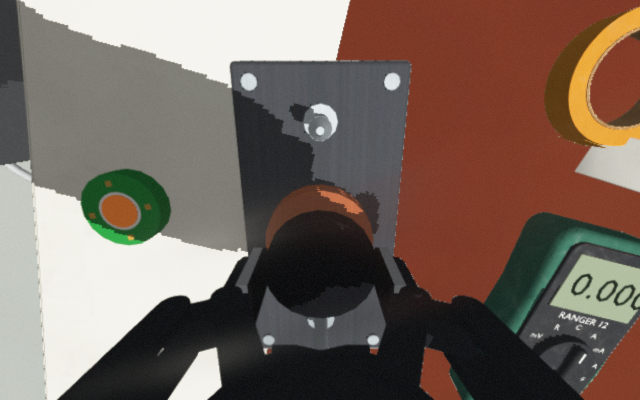

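>>> send_rows(plan=[[[0,0,9],0],[[0,0,5],0],[[0,0,2],0],[[0,0,0],0],[[0,0,0],0]])

```text
time_s: 14.97
tcp_pos: [0.5806, 0.0065, 0.0156]
tool_rot: [-3.142, -0.0, 1.822]
ft_force: [-0.2, 0.7, -1.5]
gripper_width: 0.0592
```

>>> send_rows(plan=[[[0,0,1],0],[[0,0,0.5],0],[[0,0,0],0]])

```text
time_s: 15.22
tcp_pos: [0.5808, 0.0064, 0.0146]
tool_rot: [3.141, 0.0, 1.822]
ft_force: [-2.1, 0.2, 6.2]
gripper_width: 0.0595
```

>>> send_rows(plan=[[[0,0,0],0],[[0,0,0],0],[[0,0,0],0]], hand=-0.7)

```text
time_s: 15.47
tcp_pos: [0.5806, 0.0065, 0.014]
tool_rot: [3.141, 0.0, 1.822]
ft_force: [0.2, -0.3, 0.6]
gripper_width: 0.0728
```

>>> send_rows(plan=[[[0,0,-10],0],[[0,0,-35],0],[[0,0,-40],0],[[0,0,-40],0],[[0,0,-15],0]], hand=-1)

```text
time_s: 15.88
tcp_pos: [0.582, 0.0063, 0.16]
tool_rot: [3.136, 0.002, 1.822]
ft_force: [0.1, 0.2, 0.8]
gripper_width: 0.0853
```

```bash
python3 look.py w20; python3 -c "
from h import *
plan([.6141,.3130,.1],None)"
```

```text
15.8833 [0.582  0.0063 0.16  ] [1.7967e+02 1.3000e-01 1.0439e+02] [ 0.    -0.057  0.29   0.357  0.001 -0.   ]
t=15.93 tcp [582.7   6.2 160.8] yaw 104.39 w 85.6 F [-0.2 -0.5  2.5]
[[[32.0, 12.0, 7.0], -0.0], [[32.0, 12.0, 7.0], -0.0], [[32.0, 12.0, 6.0], -0.0], [[33.0, 11.0, 7.0], -0.0], [[32.0, 12.0, 7.0], -0.0]]
[[[32.0, 12.0, 7.0], -0.0], [[32.0, 12.0, 6.0], -0.0], [[32.0, 12.0, 7.0], -0.0], [[32.3, 11.7, 6.8], -0.0]]
```

View pics/w20.png

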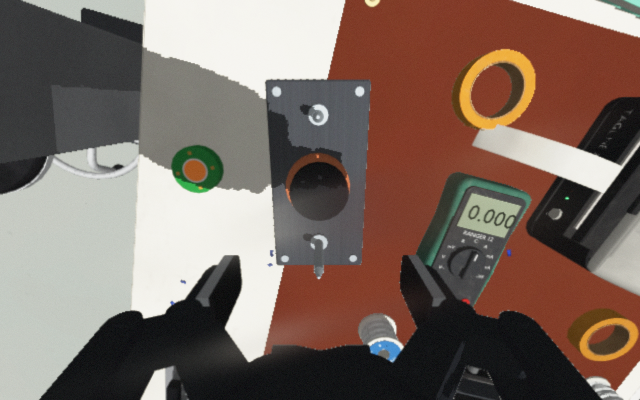

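```bash
python3 - <<'E'
from h import *; import pickle
c,s=pickle.load(open('pics/w20.pkl','rb')); im=cv2.imread('pics/w20.png')
p,a=seg(im,lambda H,S,V:(V<70)&(S<120),(165,225,286,352)); w,am=fitcyl(c,p,.035,.031); print(p.round(1),a,round(am),w.round(4))
cv2.imwrite('pics/c20.png',cv2.resize(im[140:240,270:370],None,fx=5,fy=5))
for p in((319,191),(319.5,190.5)): print(fitcyl(c,np.array(p),.035,.031))
E
```

```text
[319.3 190.9] 2564.0 2826 [0.5817 0.0054]
(array([0.58142522, 0.00528831]), 2825.8461378559005)
(array([0.58179697, 0.00595174]), 2829.421412334079)
```

View pics/c20.png

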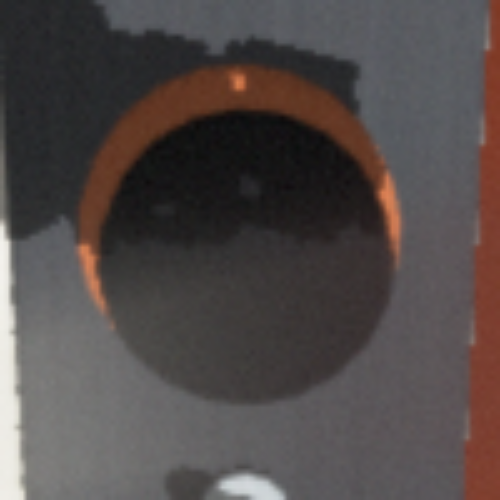

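>>> send_rows(plan=[[[32,12,7],0],[[32,12,7],0],[[32,12,6],0],[[33,11,7],0],[[32,12,7],0]])

```text
time_s: 16.35
tcp_pos: [0.5975, 0.1788, 0.1204]
tool_rot: [3.141, 0.0, 1.822]
ft_force: [0.9, 0.7, 0.2]
gripper_width: 0.0853
```

>>> send_rows(plan=[[[32,12,7],0],[[32,12,6],0],[[32,12,7],0],[[32,12,6],0],[[0,0,0],0]])

```text
time_s: 16.77
tcp_pos: [0.6117, 0.3181, 0.0928]
tool_rot: [-3.141, -0.001, 1.826]
ft_force: [0.1, 1.2, -0.7]
gripper_width: 0.0859
```

```bash
python3 look.py w21; python3 -c "
from h import *
plan([.6141,.3135,-.01],None)"
```

```text
16.7667 [0.6117 0.3181 0.0928] [-1.7995e+02 -6.0000e-02  1.0461e+02] [-0.065 -0.043 -0.051 -0.003 -0.02  -0.073]
t=16.82 tcp [611.7 315.6  93.3] yaw 104.57 w 85.2 F [ 0.9 -0.2  0.3]
[[[-1.0, 1.0, 34.0], -0.0], [[-1.0, 0.0, 35.0], -0.0], [[-0.7, 0.8, 34.3], -0.0]]
```

View pics/w21.png

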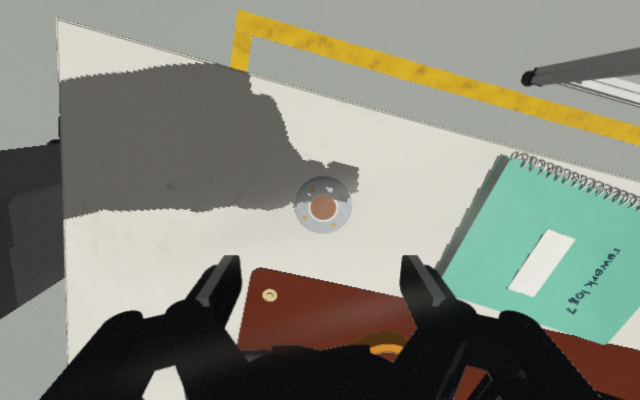

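```bash
python3 - <<'E'
from h import *; import pickle
c,s=pickle.load(open('pics/w21.pkl','rb')); im=cv2.imread('pics/w21.png')
w,am=fitcyl(c,np.array([323.5,205.]),0,.027); print(w,2*np.sqrt(am/np.pi))
q,a=seg(im,lambda H,S,V:(S>100)&(H<15),(190,222,305,340)); print(q,p2w(c,*q,.015))
plan([*w,-.01],104.4)
cv2.imwrite('pics/c21.png',cv2.resize(im[155:255,270:380],None,fx=5,fy=5))
E
```

```text
[0.6155166  0.31417336] 58.38119925923454
[322.57673267 207.09405941] [0.6145215  0.31441887 0.015     ]
t=16.82 tcp [611.7 315.6  93.3] yaw 104.57 w 85.2 F [ 0.9 -0.2  0.3]
[[[-1.0, 1.0, 34.0], 0.1], [[-1.0, 1.0, 35.0], 0.0], [[-0.4, 1.3, 34.3], 0.1]]
```

View pics/c21.png

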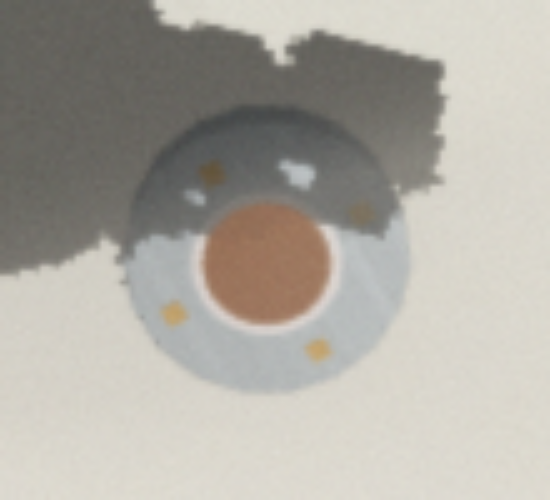

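>>> send_rows(plan=[[[-1,2,35],0],[[0,0,35],0],[[0,0,25],0],[[0,0,8],0],[[0,0,0],0]])

```text
time_s: 17.23
tcp_pos: [0.6136, 0.3114, -0.0102]
tool_rot: [-3.139, 0.0, 1.821]
ft_force: [1.0, 0.3, -0.3]
gripper_width: 0.0859
```

```bash
python3 look.py w22; python3 -c "
from h import *
plan([.6148,.3143,-.02],104.4)"
```

```text
17.2333 [ 0.6136  0.3114 -0.0102] [-1.7982e+02  2.0000e-02  1.0434e+02] [ 0.005 -0.035  0.061  0.044 -0.001  0.001]
t=17.28 tcp [614.7 311.9  -8.4] yaw 104.35 w 85.5 F [0.6 0.2 1.3]
[[[2.3, 0.7, 11.6], -0.1]]
```

View pics/w22.png

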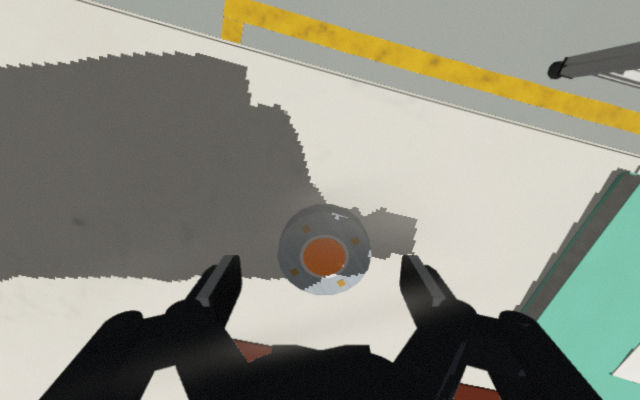

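>>> send_rows(plan=[[[2,0.5,7],0],[[0,0,5],0],[[0,0,0],0]])

```text
time_s: 17.53
tcp_pos: [0.6148, 0.3147, -0.0209]
tool_rot: [3.141, -0.0, 1.822]
ft_force: [0.4, 0.5, -0.2]
gripper_width: 0.0854
```

>>> send_rows(plan=[[[0,0,0],0],[[0,0,0],0],[[0,0,0],0],[[0,0,0],0],[[0,0,0],0]], hand=0.3)

```text
time_s: 17.95
tcp_pos: [0.6149, 0.3147, -0.0199]
tool_rot: [3.14, -0.0, 1.822]
ft_force: [-2.5, -1.8, 9.6]
gripper_width: 0.0514
```

```bash
python3 look.py w23
```

```text
17.95 [ 0.6149  0.3147 -0.0199] [179.93  -0.   104.39] [-0.001  0.     0.001  0.    -0.     0.001]
```

View pics/w23.png

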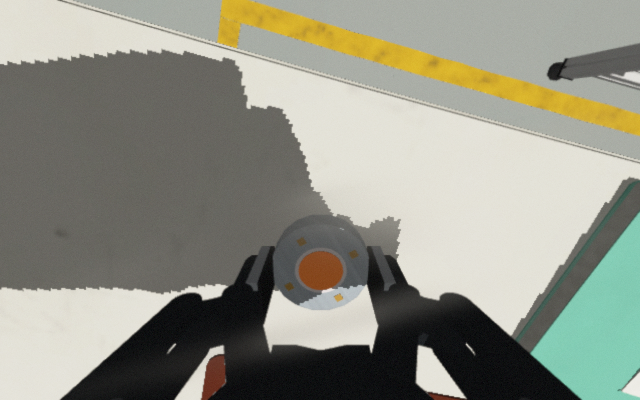

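>>> send_rows(plan=[[[0,0,-5],0],[[0,0,-20],0],[[0,0,-35],0],[[0,0,-40],0],[[0,0,-40],0]])

```text
time_s: 18.42
tcp_pos: [0.614, 0.3144, 0.1208]
tool_rot: [-3.141, 0.0, 1.822]
ft_force: [1.0, 0.1, -1.1]
gripper_width: 0.0515
```

```bash
python3 look.py w24; python3 - <<'E'
from h import *; import pickle
for n in('w23','w24'):
    c,s=pickle.load(open(f'pics/{n}.pkl','rb')); im=cv2.imread(f'pics/{n}.png')
    q,a=seg(im,lambda H,S,V:(S>100)&(H<15),(245,300,290,350)); w=p2w(c,*q,s['tcp_pos'][2]+.035)
    R=Ro.from_euler('xyz',s['tool_rot']).as_matrix(); print(q.round(1),a,(R.T@(w-s['tcp_pos'])*1000).round(1))
plan([.5805,.0066,.145],104.4)
E
```

```text
18.4167 [0.614  0.3144 0.1208] [-179.95    0.    104.38] [-0.000e+00 -2.240e-01  9.340e-01  1.135e+00  2.000e-03  1.000e-03]
[320.4 270.2] 1394.0 [ -0.1  -0.2 -35. ]
[320.4 270.1] 1388.0 [  0.   -0.1 -35. ]
t=18.47 tcp [616.7 315.4 129.4] yaw 104.39 w 51.4 F [-0.8 -0.6  6.9]
[[[-32.0, -12.0, -2.0], -0.0], [[-32.0, -13.0, -1.0], -0.0], [[-33.0, -12.0, -2.0], -0.0], [[-32.0, -13.0, -2.0], -0.0], [[-32.0, -12.0, -2.0], -0.0]]
[[[-32.0, -13.0, -1.0], -0.0], [[-33.0, -12.0, -2.0], -0.0], [[-32.0, -12.0, -2.0], -0.0], [[-32.1, -12.8, -1.6], -0.0]]
```

View pics/w24.png

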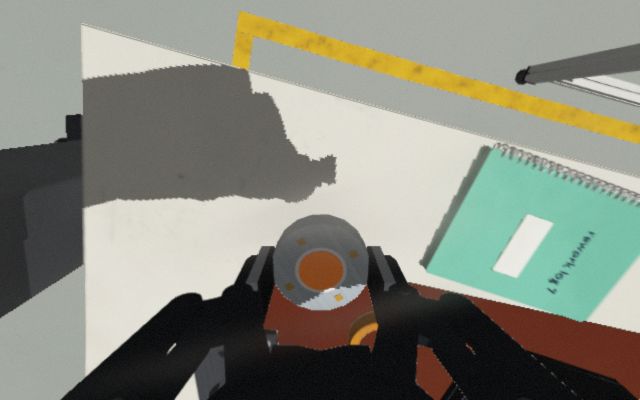

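Held dead centred. Carry to the jig.

>>> send_rows(plan=[[[-32,-12,-2],0],[[-32,-13,-1],0],[[-33,-12,-2],0],[[-32,-13,-2],0],[[-32,-12,-2],0]])

```text
time_s: 18.88
tcp_pos: [0.5939, 0.1418, 0.1283]
tool_rot: [3.141, 0.0, 1.822]
ft_force: [0.7, -0.4, -0.7]
gripper_width: 0.0511
```

>>> send_rows(plan=[[[-32,-13,0],0],[[-33,-12,0],0],[[-30,-12,0],0],[[-22,-8,10],0],[[-6,-3,20],0]])

```text
time_s: 19.3
tcp_pos: [0.5797, 0.0088, 0.0998]
tool_rot: [3.138, 0.002, 1.819]
ft_force: [0.7, 0.6, -0.4]
gripper_width: 0.0514
```

```bash
python3 -c "
from h import *
[robot.snapshot('top') for _ in range(3)]
plan([.5805,.0066,.06],104.4)"
```

```text
t=19.45 tcp [577.7  11.9  97.5] yaw 104.32 w 51.3 F [-1.3  1.1 -0.6]
[[[-5.8, 1.4, 37.5], -0.1]]
```

>>> send_rows(plan=[[[-3,1,25],0],[[-2,1,18],0],[[0,0,10],0],[[0,0,0],0],[[0,0,0],0]])

```text
time_s: 19.87
tcp_pos: [0.582, 0.0085, 0.0457]
tool_rot: [3.142, -0.0, 1.823]
ft_force: [0.2, -0.3, -0.8]
gripper_width: 0.0511
```

```bash
python3 look.py w25; python3 -c "
from h import *
plan([.5805,.0066,.032],104.4)"
```

```text
19.8667 [0.582  0.0085 0.0457] [180.    -0.   104.43] [-0.004 -0.016  0.015  0.004 -0.001 -0.002]
t=19.92 tcp [582.3   8.4  46.1] yaw 104.43 w 51.1 F [-0.2  0.4 -0.5]
[[[-1.3, -2.2, 14.1], 0.0]]
```

View pics/w25.png

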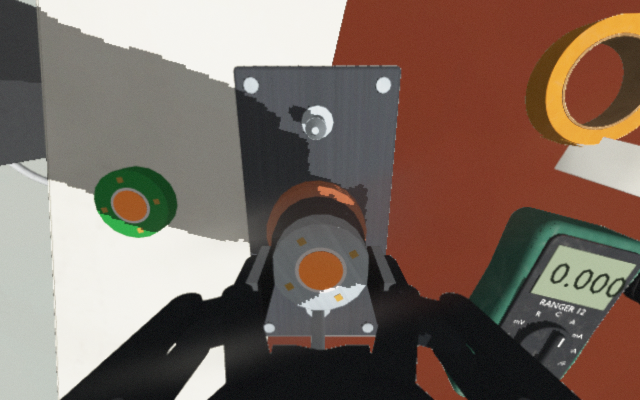

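>>> send_rows(plan=[[[-1,-2,7],0],[[0,0,5],0],[[0,0,2],0],[[0,0,0],0],[[0,0,0],0]])

```text
time_s: 20.33
tcp_pos: [0.58, 0.0063, 0.031]
tool_rot: [-3.141, -0.0, 1.822]
ft_force: [-0.3, -0.2, 0.3]
gripper_width: 0.0513
```

>>> send_rows(plan=[[[0,0,1],0],[[0,0,1],0],[[0,0,0],0]])

```text
time_s: 20.58
tcp_pos: [0.5803, 0.0063, 0.03]
tool_rot: [3.141, 0.001, 1.822]
ft_force: [-4.6, 0.7, 14.0]
gripper_width: 0.0512
```

>>> send_rows(plan=[[[0,0,0],0],[[0,0,0],0],[[0,0,0],0],[[0,0,-1],0]], hand=-0.6)

```text
time_s: 20.92
tcp_pos: [0.58, 0.0064, 0.0298]
tool_rot: [-3.141, -0.0, 1.822]
ft_force: [0.1, 0.1, 0.5]
gripper_width: 0.0685
```

>>> send_rows(plan=[[[0,0,-10],0],[[0,0,-30],0],[[0,0,-40],0],[[0,0,-40],0],[[0,0,0],0]], hand=-1)

```text
time_s: 21.33
tcp_pos: [0.5828, 0.006, 0.1579]
tool_rot: [3.133, 0.004, 1.822]
ft_force: [1.5, 0.1, 0.7]
gripper_width: 0.0857
```

```bash
python3 look.py w26; python3 - <<'E'
from h import *; import pickle
c,s=pickle.load(open('pics/w26.pkl','rb')); im=cv2.imread('pics/w26.png')
x,y=w2p(c,[.5805,.0066,.065]).astype(int); print(x,y)
q,a=seg(im,lambda H,S,V:(S>100)&(H<15),(y-18,y+18,x-18,x+18)); print('module',q,a,p2w(c,*q,.065))
plan([.459,-.348,.2],None)
E
```

```text
21.3333 [0.5828 0.006  0.1579] [179.49   0.21 104.39] [-0.001  0.044 -0.123 -0.152  0.    -0.001]
317 196
module [317.11872146 196.18949772] 438.0 [0.58019353 0.00658809 0.065     ]
t=21.38 tcp [582.1   6.1 154.6] yaw 104.39 w 85.5 F [-0.5 -0.2 -0.7]
[[[-31.0, -21.0, -5.0], -0.0], [[-31.0, -20.0, -4.0], -0.0], [[-32.0, -21.0, -5.0], -0.0], [[-31.0, -21.0, -4.0], -0.0], [[-31.0, -21.0, -5.0], -0.0]]
[[[-31.0, -20.0, -4.0], -0.0], [[-32.0, -21.0, -5.0], -0.0], [[-31.0, -21.0, -4.0], -0.0], [[-31.0, -21.0, -5.0], -0.0], [[-31.4, -20.3, -4.4], -0.0]]
```

View pics/w26.png

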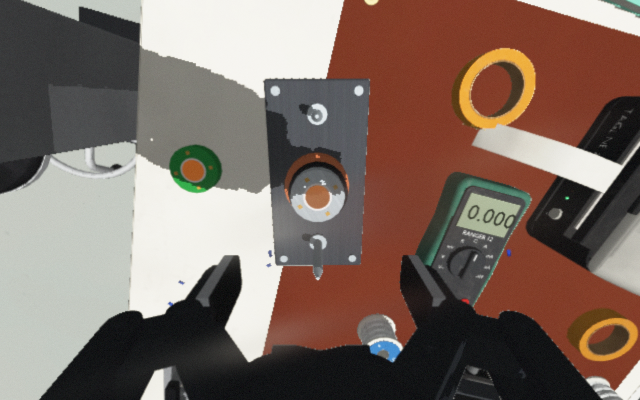

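>>> send_rows(plan=[[[-31,-21,-5],2],[[-31,-21,-4],2],[[-31,-22,-5],2],[[-31,-23,-4],2],[[-31,-24,-5],1.4]])

```text
time_s: 21.8
tcp_pos: [0.4977, -0.1668, 0.1728]
tool_rot: [-3.141, -0.0, 1.656]
ft_force: [1.2, 0.3, -0.1]
gripper_width: 0.0853
```

```bash
python3 -c "
from h import *
plan([.459,-.348,.16],95.1)"
```

```text
t=21.80 tcp [ 497.7 -166.8  172.8] yaw 94.9 w 85.3 F [ 1.2  0.3 -0.1]
[[[-35.0, -11.0, 3.0], -0.0], [[-36.0, -11.0, 2.0], -0.1], [[-35.0, -11.0, 3.0], -0.0], [[-36.0, -10.0, 2.0], -0.1], [[-35.1, -11.3, 2.8], 0.0]]
```

>>> send_rows(plan=[[[-35,-11,3],0],[[-35,-11,2],0],[[-35,-11,3],0],[[-35,-8,2],0],[[-25,-5,2],0]])

```text
time_s: 22.22
tcp_pos: [0.4662, -0.3366, 0.1606]
tool_rot: [-3.141, -0.0, 1.656]
ft_force: [0.4, -0.2, 0.1]
gripper_width: 0.0853
```

>>> send_rows(plan=[[[0,0,0],0],[[0,0,0],0],[[0,0,0],0]])

```text
time_s: 22.47
tcp_pos: [0.4671, -0.3334, 0.1608]
tool_rot: [-3.141, -0.001, 1.658]
ft_force: [0.8, 0.0, 0.4]
gripper_width: 0.0857
```

```bash
python3 look.py w27
```

```text
22.4667 [ 0.4671 -0.3334  0.1608] [-1.7997e+02 -5.0000e-02  9.4970e+01] [ 0.018 -0.011 -0.004 -0.002 -0.    -0.   ]
```

View pics/w27.png

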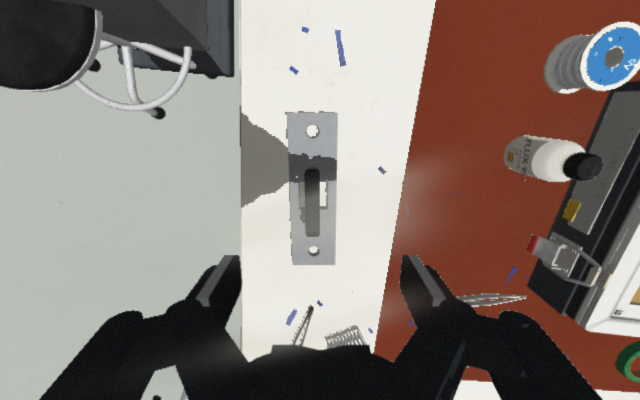

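```bash
python3 - <<'E'
from h import *; import pickle
c,s=pickle.load(open('pics/w27.pkl','rb')); im=cv2.imread('pics/w27.png')
g=cv2.cvtColor(im,cv2.COLOR_BGR2GRAY)
P=[]
for b in[(122,142,302,323),(243,258,306,322)]:
    z=g[b[0]:b[1],b[2]:b[3]]; bl=blobs(z>(z.max()*.5+z.min()*.5),8); q=np.array([bl[0][1]+b[2],bl[0][2]+b[0]]); P.append(p2w(c,*q,.006)); print(q,bl[0][0],P[-1].round(4))
P=np.array(P); d=P[0]-P[1]; print('mid',P.mean(0).round(4),'len',np.linalg.norm(d),'ang',np.degrees(np.arctan2(d[1],d[0])))
cv2.imwrite('pics/c27.png',cv2.resize(im[100:275,260:370],None,fx=3.4,fy=3.4,interpolation=cv2.INTER_CUBIC))
E
```

```text
[311.44797178 129.97178131] 94.5 [ 0.4518 -0.2748  0.006 ]
[313.5 250. ] 210.0 [ 0.4659 -0.4244  0.006 ]
mid [ 0.4588 -0.3496  0.006 ] len 0.150301254733172 ang 95.3704299318849
```

View pics/c27.png

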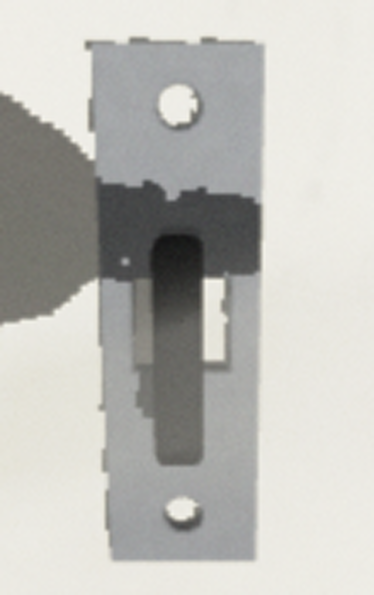

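```bash
python3 - <<'E'
from h import *; import pickle
c,s=pickle.load(open('pics/w27.pkl','rb'))
f=lambda pts,z:np.array([p2w(c,260+x/3.4,100+y/3.4,z) for x,y in pts])
def an(v): return np.degrees(np.arctan2(v[1],v[0])).round(2)
h=f([(179.5,105.5),(183,511)],.006); print('holes',h.mean(0).round(4),np.linalg.norm(h[0]-h[1]).round(4),an(h[0]-h[1]))
p=f([(93,44),(265,44),(110,560),(256,560)],.008); print('plate',p.mean(0).round(4),an(p[0]-p[2]),an(p[1]-p[3]),np.linalg.norm(p[0]-p[2]).round(4),np.linalg.norm(p[0]-p[1]).round(4))
b=f([(153,236),(203,236),(155,464),(202,464)],.046); print('bar',b.mean(0).round(4),an(b[0]-b[2]),an(b[1]-b[3]),np.linalg.norm(b[0]-b[2]).round(4),np.linalg.norm(b[0]-b[1]).round(4))
plan([.4589,-.3497,.07],95.2)
E
```

```text
holes [ 0.4599 -0.3503  0.006 ] 0.1496 94.96
plate [ 0.4599 -0.3506  0.008 ] 94.76 95.05 0.1888 0.0551
bar [ 0.4597 -0.3484  0.046 ] 94.44 94.66 0.0756 0.0151
t=22.52 tcp [ 467.4 -333.   161. ] yaw 95.02 w 85.6 F [0.1 0.6 0.6]
[[[-5.0, -3.0, 30.0], -0.1], [[-6.0, -4.0, 31.0], -0.0], [[-4.8, -2.9, 30.0], -0.1]]
```

>>> send_rows(plan=[[[-5,-2,30],0.1],[[-6,-3,31],0],[[-5,-3,31],0],[[0,0,30],0],[[0,0,15],0]])

```text
time_s: 22.93
tcp_pos: [0.4599, -0.3485, 0.0212]
tool_rot: [-3.14, -0.003, 1.657]
ft_force: [-1.1, 1.3, -0.3]
gripper_width: 0.0851
```

>>> send_rows(plan=[[[0,0,0],0],[[0,0,0],0],[[0,0,0],0]])

```text
time_s: 23.18
tcp_pos: [0.4616, -0.3506, 0.0254]
tool_rot: [3.14, 0.001, 1.657]
ft_force: [0.5, -0.4, 0.2]
gripper_width: 0.0853
```

```bash
python3 look.py w28; python3 -c "
from h import *
plan([.4599,-.3500,.01],94.85)"
```

```text
23.1833 [ 0.4616 -0.3506  0.0254] [1.7994e+02 8.0000e-02 9.4940e+01] [-0.005 -0.007  0.008 -0.004 -0.    -0.   ]
t=23.23 tcp [ 461.7 -350.9   25.6] yaw 94.92 w 85.5 F [ 0.1 -0.6 -0. ]
[[[1.0, -1.7, 15.6], 0.1]]
```

View pics/w28.png

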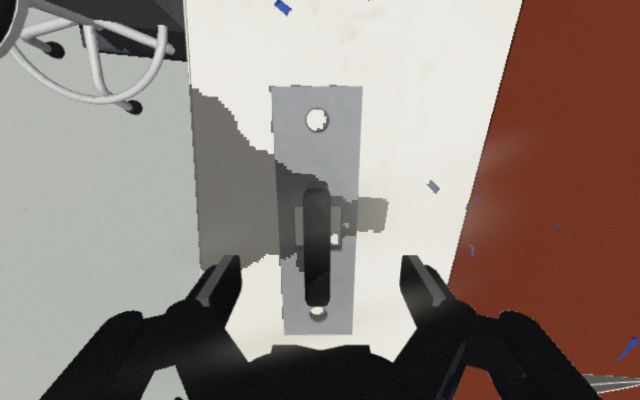

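>>> send_rows(plan=[[[1,-1.5,9],0],[[0,0,5],0],[[0,0,1.5],0],[[0,0,0],0]])

```text
time_s: 23.57
tcp_pos: [0.459, -0.3495, 0.008]
tool_rot: [-3.141, -0.001, 1.656]
ft_force: [0.3, -0.1, -0.9]
gripper_width: 0.0854
```

>>> send_rows(plan=[[[0,0,0],0],[[0,0,0],0],[[0,0,0],0],[[0,0,0],0],[[0,0,0],0]], hand=0.3)

```text
time_s: 23.98
tcp_pos: [0.4593, -0.3498, 0.0086]
tool_rot: [3.141, 0.0, 1.656]
ft_force: [0.8, 0.2, -0.4]
gripper_width: 0.0299
```

```bash
python3 look.py w29
```

```text
23.9833 [ 0.4593 -0.3498  0.0086] [1.7999e+02 1.0000e-02 9.4880e+01] [-0.001 -0.001 -0.003 -0.     0.001  0.001]
```

View pics/w29.png

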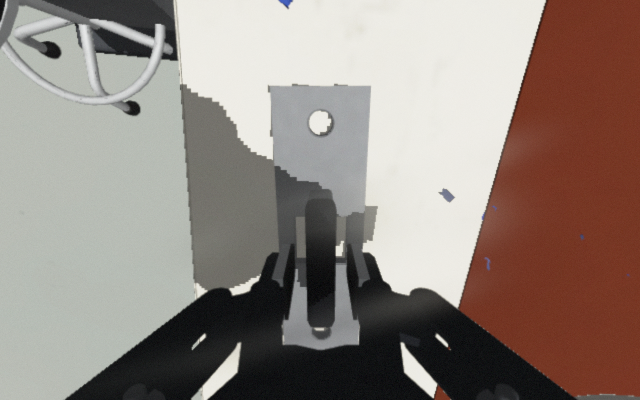

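```bash
python3 - <<'E'
import cv2
im=cv2.imread('pics/w29.png')
im=cv2.convertScaleAbs(im,alpha=2.5,beta=10)
cv2.imwrite('pics/c29.png',cv2.resize(im[180:350,250:390],None,fx=4,fy=3.5,interpolation=cv2.INTER_CUBIC))
E
```

```text
(no output)
```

View pics/c29.png

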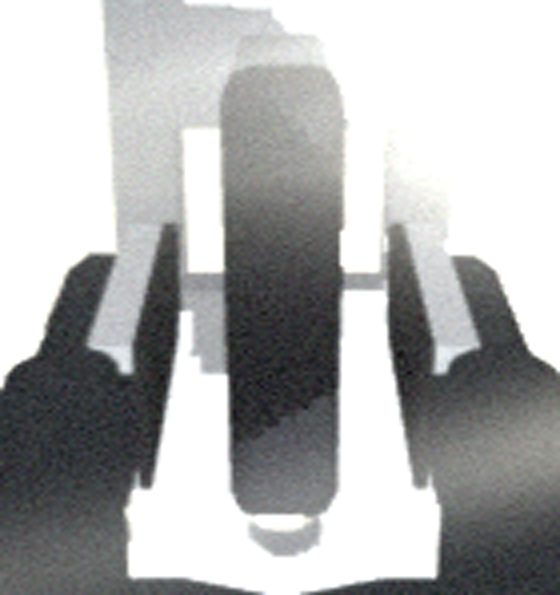

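>>> send_rows(plan=[[[0,0,3],0],[[0,0,2],0],[[0,0,0],0]])

```text
time_s: 24.28
tcp_pos: [0.459, -0.3496, 0.0029]
tool_rot: [-3.141, -0.001, 1.656]
ft_force: [-0.5, 0.8, -0.3]
gripper_width: 0.03
```

>>> send_rows(plan=[[[0,0,0],0],[[0,0,0],0],[[0,0,0],0],[[0,0,0],0],[[0,0,0],0]], hand=1)

```text
time_s: 24.7
tcp_pos: [0.4593, -0.3497, 0.0035]
tool_rot: [3.141, 0.0, 1.656]
ft_force: [1.2, 1.0, 0.9]
gripper_width: 0.0146
```

```bash
python3 look.py w30
```

```text
24.7 [ 0.4593 -0.3497  0.0035] [179.99   0.    94.89] [-0.002  0.001 -0.002 -0.001  0.    -0.001]
```

View pics/w30.png

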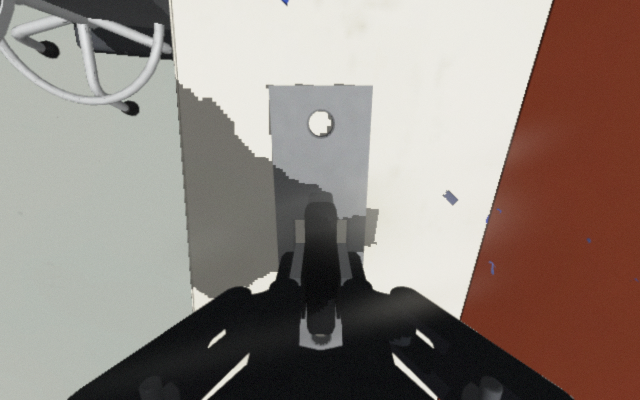

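```bash
cat > hole.py <<'E'
from h import *; import pickle,sys
def hole(n,b,zoff,bright=True):
    c,s=pickle.load(open(f'pics/{n}.pkl','rb')); im=cv2.imread(f'pics/{n}.png')
    z=cv2.cvtColor(im,cv2.COLOR_BGR2GRAY)[b[0]:b[1],b[2]:b[3]]
    cv2.imwrite(f'pics/h{n}.png',cv2.resize(z,None,fx=8,fy=8))
    return c,s
E
python3 - <<'E'
from h import *; import pickle
c,s=pickle.load(open('pics/w30.pkl','rb')); im=cv2.imread('pics/w30.png')
R=Ro.from_euler('xyz',s['tool_rot']).as_matrix()
t=lambda x,y,z:(R.T@(p2w(c,x,y,z)-s['tcp_pos'])*1000).round(2)
cv2.imwrite('pics/c30.png',cv2.resize(im[75:260,260:380],None,fx=3.2,fy=3.2,interpolation=cv2.INTER_CUBIC))
for z in(0,.004,.008): print(z,t(320,123,z))
# predicted pixel for hole at tool (75,0)
for off in(0,): print(w2p(c,s['tcp_pos']+R@np.array([.075,0,s['tcp_pos'][2]-.008])))
E
```

```text
0 [74.35 -0.44  3.51]
0.004 [74.54 -0.44 -0.49]
0.008 [74.73 -0.44 -4.49]
[320.78600842 122.49178696]
```

View pics/c30.png

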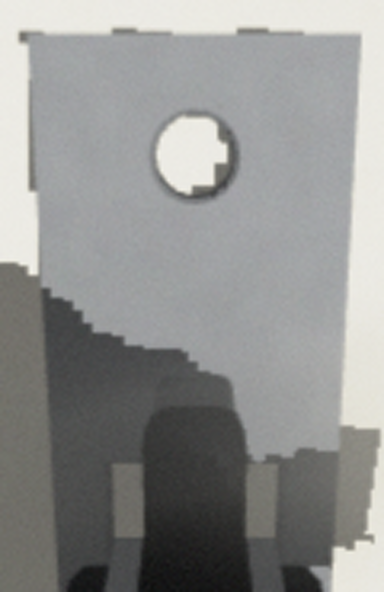

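>>> send_rows(plan=[[[0,0,-5],0],[[0,0,-20],0],[[0,0,-35],0],[[0,0,-35],0],[[0,0,-30],0]])

```text
time_s: 25.17
tcp_pos: [0.459, -0.3497, 0.1308]
tool_rot: [3.142, 0.0, 1.656]
ft_force: [1.5, -1.5, -3.0]
gripper_width: 0.015
```

>>> send_rows(plan=[[[0,0,-10],0],[[0,0,0],0]])

```text
time_s: 25.33
tcp_pos: [0.46, -0.3506, 0.1409]
tool_rot: [3.139, 0.003, 1.656]
ft_force: [-0.1, -0.0, -3.3]
gripper_width: 0.0151
```

```bash
python3 look.py w31; python3 -c "
from h import *
plan([.5803,.0066,.135],104.5)"
```

```text
25.3333 [ 0.46   -0.3506  0.1409] [179.86   0.18  94.88] [-0.     0.037 -0.082 -0.067  0.001 -0.   ]
t=25.38 tcp [ 459.4 -350.   138.7] yaw 94.88 w 14.6 F [-0.  -0.2 -3. ]
[[[35.0, 15.0, 0.0], -1.0], [[34.0, 16.0, 1.0], -0.9], [[34.0, 16.0, 0.0], -1.0], [[33.0, 17.0, 0.0], -0.9], [[34.0, 17.0, 1.0], -1.0]]
[[[33.0, 18.0, 0.0], -1.0], [[33.0, 19.0, 1.0], -0.9], [[32.0, 19.0, -0.0], -1.0], [[32.0, 19.0, 0.0], -1.0], [[32.3, 20.2, 0.7], -0.9]]
```

View pics/w31.png

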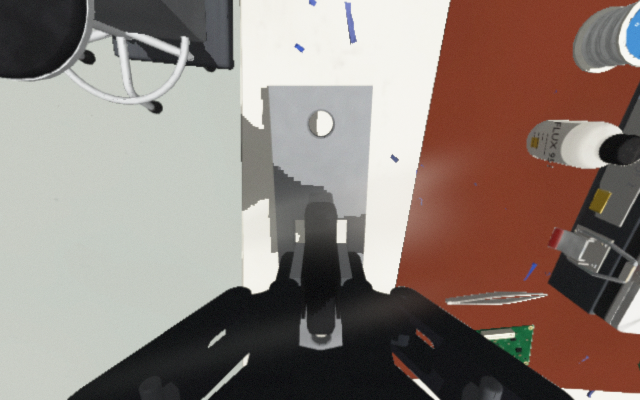

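>>> send_rows(plan=[[[35,15,0],-1],[[34,16,0],-1],[[34,16,0],-1],[[33,17,0],-1],[[34,17,0],-1]])

```text
time_s: 25.8
tcp_pos: [0.5186, -0.1693, 0.1362]
tool_rot: [-3.139, -0.002, 1.744]
ft_force: [1.2, -0.4, -2.6]
gripper_width: 0.0148
```

>>> send_rows(plan=[[[33,18,0],-1],[[33,19,0],-1],[[32,19,0],-1],[[26,15,0],-0.8],[[16,10,0],-0.8]])

```text
time_s: 26.22
tcp_pos: [0.5699, -0.0147, 0.1361]
tool_rot: [-3.139, -0.002, 1.826]
ft_force: [-0.4, 0.6, -3.5]
gripper_width: 0.0146
```

>>> send_rows(plan=[[[0,0,0],0],[[0,0,0],0],[[0,0,0],0],[[0,0,0],0]])

```text
time_s: 26.55
tcp_pos: [0.5699, -0.0186, 0.1376]
tool_rot: [-3.14, -0.0, 1.822]
ft_force: [0.4, 0.4, -3.0]
gripper_width: 0.0148
```

```bash
python3 look.py w32; python3 -c "
from h import *
plan([.5803,.0066,.135],104.5)"
```

```text
26.55 [ 0.5699 -0.0186  0.1376] [-1.7992e+02 -2.0000e-02  1.0442e+02] [-0.005 -0.006  0.009  0.004  0.002  0.001]
t=26.60 tcp [570.  -18.7 137.9] yaw 104.4 w 14.7 F [ 0.   0.6 -2. ]
[[[22.0, 16.3, 2.9], -0.1]]
```

View pics/w32.png

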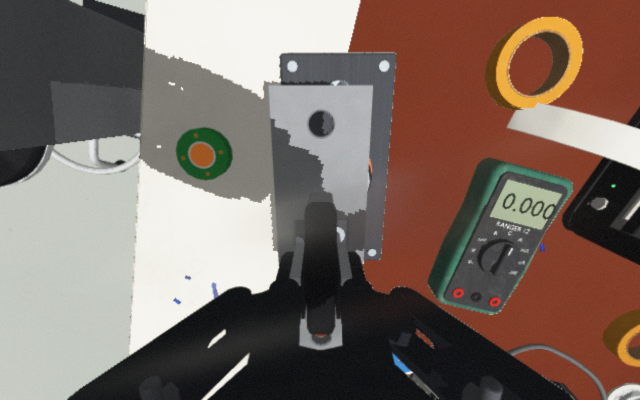

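>>> send_rows(plan=[[[10,8,0],0],[[8,6,0],0],[[4,2,0],0],[[0,0,0],0],[[0,0,0],0]])

```text
time_s: 27.02
tcp_pos: [0.5805, 0.0078, 0.1384]
tool_rot: [-3.142, 0.0, 1.824]
ft_force: [-0.4, -0.4, -3.3]
gripper_width: 0.0147
```

>>> send_rows(plan=[[[0,0,0],0],[[0,0,0],0],[[0,0,0],0]])

```text
time_s: 27.27
tcp_pos: [0.5804, 0.0072, 0.1385]
tool_rot: [-3.142, 0.0, 1.823]
ft_force: [0.2, -0.2, -3.1]
gripper_width: 0.0145
```

```bash
python3 look.py w33; python3 - <<'E'
from h import *; import pickle
plan([.5803,.0066,.11],104.5)
c,s=pickle.load(open('pics/w33.pkl','rb')); im=cv2.imread('pics/w33.png')
cv2.imwrite('pics/c33.png',cv2.resize(im[40:270,250:390],None,fx=2.6*1.6,fy=2.6,interpolation=cv2.INTER_CUBIC) if 0 else cv2.resize(im[70:180,255:385],None,fx=5,fy=5,interpolation=cv2.INTER_CUBIC))
E
```

```text
27.2667 [0.5804 0.0072 0.1385] [-180.      0.    104.47] [-0.     0.002 -0.    -0.001  0.001 -0.001]
t=27.32 tcp [580.5   7.3 138.5] yaw 104.47 w 14.5 F [-0.4 -0.4 -2.5]
[[[-0.6, -0.3, 28.5], -0.0]]
```

View pics/w33.png

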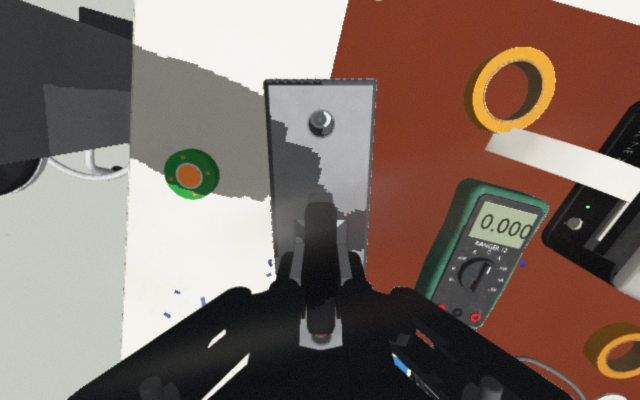

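View pics/c33.png

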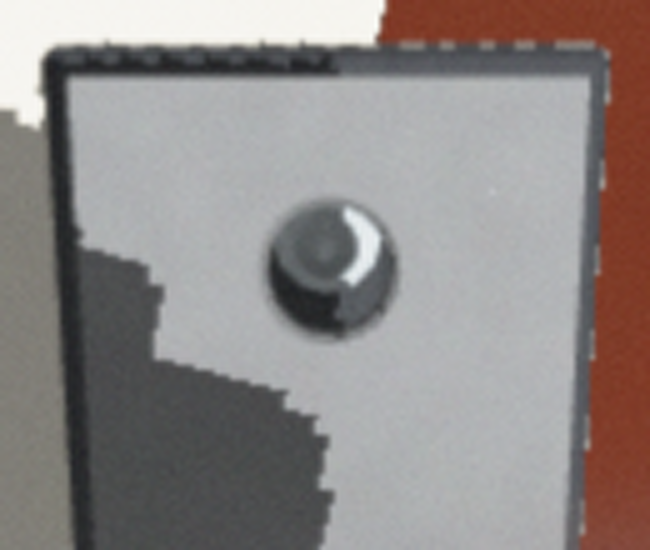

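```bash
python3 - <<'E'
from h import *; import pickle
c,s=pickle.load(open('pics/w33.pkl','rb'))
R=Ro.from_euler('xyz',s['tool_rot']).as_matrix()
w=p2w(c,255+322/5,70+248/5,.092); print('pin tip',w.round(4),'tool',(R.T@(w-s['tcp_pos'])*1000).round(2))
h=p2w(c,255+333/5,70+266/5,s['tcp_pos'][2]-.0035+.008); print('hole tool',(R.T@(h-s['tcp_pos'])*1000).round(2))
# pins in w26 and w20 tips (unobstructed)
for n in('w26',):
    c,s=pickle.load(open(f'pics/{n}.pkl','rb')); im=cv2.imread(f'pics/{n}.png')
    cv2.imwrite('pics/c26.png',cv2.resize(im[90:290,280:360],None,fx=7,fy=3,interpolation=cv2.INTER_CUBIC) if 0 else np.hstack([cv2.resize(im[90:140,290:345],None,fx=7,fy=7,interpolation=cv2.INTER_CUBIC),cv2.resize(im[235:285,290:345],None,fx=7,fy=7,interpolation=cv2.INTER_CUBIC)]))
E
```

```text
pin tip [0.561  0.0794 0.092 ] tool [74.69 -0.77 46.5 ]
hole tool [74.63  0.59 -4.5 ]
```

View pics/c26.png

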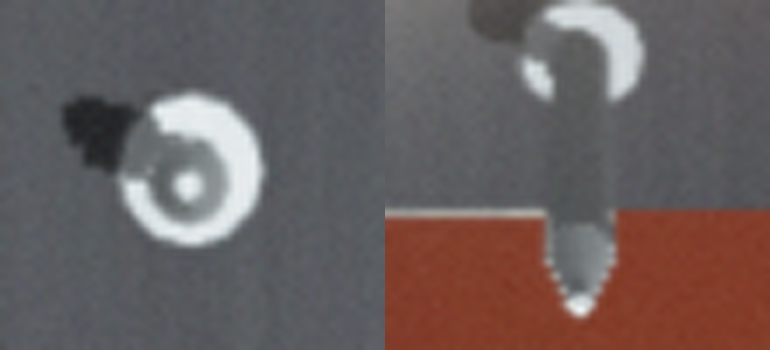

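```bash
python3 - <<'E'
from h import *; import pickle
c,s=pickle.load(open('pics/w26.pkl','rb'))
a=p2w(c,316.9,116.1,.092);b=p2w(c,317.9,278.4,.092); d=a-b
print(a.round(4),b.round(4),((a+b)/2).round(4),np.linalg.norm(d),np.degrees(np.arctan2(d[1],d[0])))
E
```

```text
[0.5617 0.0795 0.092 ] [ 0.5993 -0.0658  0.092 ] [0.5805 0.0069 0.092 ] 0.15007725031132185 104.50039376150245
```

>>> send_rows(plan=[[[0,-0.7,14],0],[[0,0,14],0],[[0,0,8],0],[[0,0,0],0],[[0,0,0],0]])

```text
time_s: 27.73
tcp_pos: [0.5797, 0.0073, 0.1026]
tool_rot: [-3.141, -0.0, 1.823]
ft_force: [0.2, -0.2, -2.2]
gripper_width: 0.0146
```

```bash
python3 look.py w34; python3 - <<'E'
from h import *; import pickle
plan([.5803,.0068,.0685],104.5)
im=cv2.imread('pics/w34.png')
cv2.imwrite('pics/c34.png',cv2.resize(im[70:180,255:385],None,fx=5,fy=5,interpolation=cv2.INTER_CUBIC))
E
```

```text
27.7333 [0.5797 0.0073 0.1026] [-1.7997e+02 -1.0000e-02  1.0448e+02] [-0.002 -0.011  0.02   0.006 -0.     0.001]
t=27.78 tcp [580.1   7.2 103. ] yaw 104.48 w 14.8 F [-0.6  0.6 -3.4]
[[[-0.5, 0.1, 34.5], -0.0]]
```

View pics/c34.png

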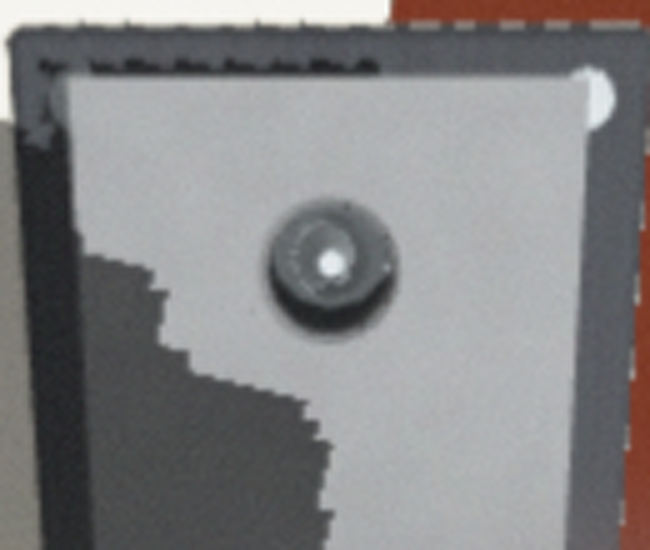

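>>> send_rows(plan=[[[0,0,5],0],[[0,0,5],0],[[0,0,4],0],[[0,0,0],0]])

```text
time_s: 28.12
tcp_pos: [0.5794, 0.0074, 0.0876]
tool_rot: [-3.14, -0.0, 1.824]
ft_force: [-0.1, 0.1, -3.5]
gripper_width: 0.0149
```

>>> send_rows(plan=[[[0,0,5],0],[[0,0,4],0],[[0,0,3],0],[[0,0,0],0]])

```text
time_s: 28.45
tcp_pos: [0.5795, 0.0074, 0.0757]
tool_rot: [-3.141, -0.0, 1.824]
ft_force: [0.6, 0.8, -3.5]
gripper_width: 0.0148
```

Clean entry, no contact. Lower the last ~7 mm.

>>> send_rows(plan=[[[0,0,3],0],[[0,0,2],0],[[0,0,1],0],[[0,0,0],0],[[0,0,0],0]])

```text
time_s: 28.87
tcp_pos: [0.5799, 0.0073, 0.0705]
tool_rot: [3.142, 0.0, 1.824]
ft_force: [-0.2, 0.1, -1.9]
gripper_width: 0.0146
```

>>> send_rows(plan=[[[0,0,1],0],[[0,0,0.5],0],[[0,0,0],0]])

```text
time_s: 29.12
tcp_pos: [0.5798, 0.0073, 0.0689]
tool_rot: [-3.142, -0.0, 1.824]
ft_force: [-0.3, -0.0, -2.3]
gripper_width: 0.0147
```

>>> send_rows(plan=[[[0,0,0.6],0],[[0,0,0.4],0],[[0,0,0],0]])

```text
time_s: 29.37
tcp_pos: [0.58, 0.0073, 0.0685]
tool_rot: [3.141, 0.0, 1.824]
ft_force: [-0.9, 0.0, 4.1]
gripper_width: 0.0146
```

>>> send_rows(plan=[[[0,0,0],0],[[0,0,0],0],[[0,0,0],0],[[0,0,0],0]], hand=0.2)

```text
time_s: 29.7
tcp_pos: [0.5799, 0.0073, 0.068]
tool_rot: [3.141, 0.0, 1.824]
ft_force: [-1.5, -0.4, -0.5]
gripper_width: 0.0341
```

>>> send_rows(plan=[[[0,0,-5],0],[[0,0,-20],0],[[0,0,-30],0],[[0,0,-30],0],[[0,0,-10],0]])

```text
time_s: 30.12
tcp_pos: [0.5811, 0.0072, 0.1673]
tool_rot: [3.137, 0.002, 1.824]
ft_force: [0.7, 0.5, 0.1]
gripper_width: 0.0339
```

```bash
python3 look.py w35; python3 - <<'E'
from h import *
im=robot.snapshot('scene'); c=robot.camera_model('scene'); x,y=w2p(c,[.58,.007,.05]).astype(int)
cv2.imwrite('pics/s35.png',cv2.resize(im[y-60:y+60,x-70:x+70],None,fx=5,fy=5,interpolation=cv2.INTER_CUBIC))
E
```

```text
30.1167 [0.5811 0.0072 0.1673] [1.7975e+02 1.0000e-01 1.0449e+02] [-0.002 -0.031  0.189  0.227  0.     0.001]
```

View pics/w35.png

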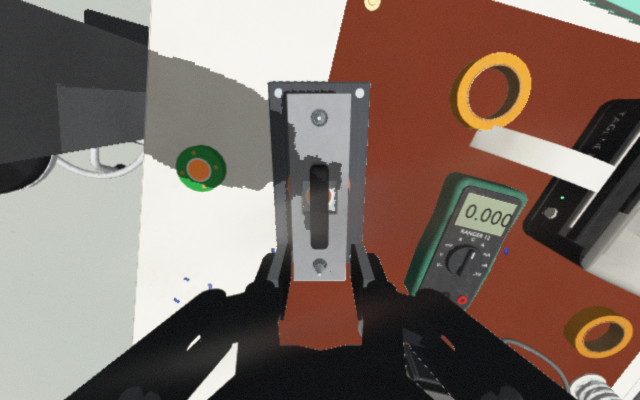

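View pics/s35.png

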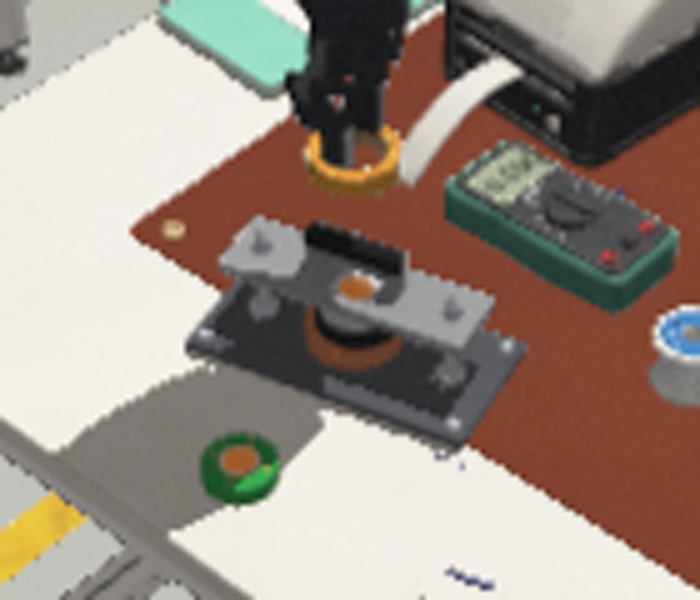

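>>> send_rows(plan=[[[0,0,-10],0],[[0,0,0],0],[[0,0,0],0],[[0,0,0],0]])

```text
time_s: 30.55
tcp_pos: [0.5795, 0.0074, 0.1721]
tool_rot: [-3.141, -0.0, 1.824]
ft_force: [-0.5, 0.2, -0.3]
gripper_width: 0.0345
```

```bash
python3 - <<'E'
from h import *; import pickle
c,s=pickle.load(open('pics/w35.pkl','rb'))
q=np.array([p2w(c,x,y,.073) for x,y in[(287,93.5),(352,93.5),(294,281),(346,281.5)]]); d=q[0]+q[1]-q[2]-q[3]
print(q.mean(0).round(4),np.linalg.norm(d)/2,np.degrees(np.arctan2(d[1],d[0])))
s=robot.get_state(); print(s['time_s'],s['tcp_pos'],s['qvel'].round(3),s['ft_force'].round(1))
robot.hand_in()
E
```

```text
[0.5811 0.0062 0.073 ] 0.19081711633297024 104.56636914947224
30.55 [0.57949644 0.00736533 0.17206696] [ 0.001  0.001 -0.     0.005  0.002  0.001] [-0.5  0.2 -0.3]
the job is handed in; nothing more can be done
```

I built the light engine on the jig and handed the job in at about 30.6 s of the 72 s allowed. The spreader went on first, then the insulator, then the module, and the hold-down frame was lowered over both pins. The hand-in gives no verdict, so the result rests on the checks below.

- **Disc centring:** measured after each release, the spreader lay about 1 mm from the jig axis, the insulator about 1.7 mm, and the module about 0.1 mm.
- **Frame:** it went over both pins without contact and touched the stack at the expected height. In the last wrist picture its centre was about 1 mm from the axis, and its measured angle was 104.57° against 104.50° for the pin line. The scene view showed it flat, with both pin tips through the holes.
- **Robot and bystanders:** the arm was clear, with no contact force at hand-in. No move came near the bystanders or the green look-alike. The later pictures showed the multimeter, tape and green disc in place, and I made no separate final check of the spool and bottle.

**Disagreements:**
- The top and wrist cameras differed by about 3.5 mm in y. I used the wrist camera throughout, so that error cancelled between picking and placing.
- The real fingertips sat roughly 25–36 mm behind the reported TCP, depending on the opening. I set grip heights from the pictures and the force readings.
- The network reported the green look-alike as the module. I picked the grey metal disc instead, after checking its window and four contacts in an enlarged crop.

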